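# Lock a tongued backing board into the drilling jig

## Robot

A 6-joint arm with a two-finger parallel gripper is mounted at the origin on a cart in front of the work surface, level with it; the furniture and walls round the work are solid. World frame = base frame: x ahead of the robot, y to its left, z up, the work surface at z = 0. Lengths are in m, angles in rad, forces in N, time in s.
With the tool pointing down it reaches from about 0.3 to 0.75 m from the base axis. Payload 8.5 kg.
Tool frame: the origin (TCP) lies at the very end of the fingers, on their centre line; the grasp point (between the pads) lies 19 mm behind it (robot.pinch_z is the distance from the TCP to the grasp point, in m); z points along the fingers, x is the direction in which the jaws open and shut, and the axes are right-handed (so a half turn about z gives the same grasp; the last joint's range is limited). The gripper opens to 88 mm and grips with 3 to 60 N. Pads are 18 mm wide; open, the fingers measure 123 mm over their backs; the gripper's body (75 mm by 187 mm) begins 45 mm behind the grasp point.
Start: joints at [1.102, 0.381, 1.297, -0, 1.464, -0.215], TCP at [0.138, 0.532, 0.239] pointing down, gripper open.
Joint ranges: [-3.11, 3.11], [-0.89, 2.33], [0.22, 2.48], [-1.42, 4.56], [0.17, 2.85], [-2.88, 2.88]. Speed limits (rad/s): [2.39, 2.39, 3.14, 3.14, 3.14, 3.14].

## Interface

Orientations are given as [roll, pitch, yaw] about the fixed x, y, z axes, in that order (R = Rz(yaw) Ry(pitch) Rx(roll)).
In Python, from station import status, optics, job_done, robot gives the robot as it stands.
- The arm moves only by the tool arm_command, never from a script. Its arguments are lists of equal length, an entry for each row: "linear": the shift along the tool's x, y, z in m, a list of three; "yaw": the turn about the tool's z in rad; "gripper": the closure, from -1 (fully open) to 1 (shut). A call has 1 to 10 rows; each row shifts and turns the commanded pose from where the row before left it, along the tool's axes as they then stand; what a row does not reach is not made up. A row lasts 1/10 s, in which the tool goes at most 50 mm and 8.59 degrees, less where a joint would pass 70% of its speed; a pose out of reach is approached as far as the arm can. A call with a gripper value outside its range is refused whole. The fingers move at their own pace and stop on an object; "force" is the grip in N (left out, the last holds). Time passes only in rows, so rows that do not move let the fingers close. It gives the time, the measured TCP pose, the force and the opening at its end, in the units of the state.
- status.read_state(): the state, without advancing time (a new reading comes with each control period).
- optics.capture(name): name is "side" or "top" or "wrist"; returns the picture (420x560x3 uint8, blue, green, red); there is no depth.
- optics.calibration(name): a dict with "fx", "fy", "cx", "cy" (pixels), "rvec" (rotation vector, rad) and "tvec" (3), from world to camera coordinates, as OpenCV has them. Camera axes: x right, y down, z forward; pixel columns grow to the right and rows downward; lengths in m; the calibration is good to about 2 mm. A picture is of the moment at which its call begins: read the wrist's pose just before it. calibration takes no time and is no camera call; for the wrist camera it gives the pose at the moment of the call.
- job_done(): hands the job in, once; it reports no verdict.
The state is a dict: "time": time; "joint_positions": joint angles; "qd": joint speeds; "joint_efforts": joint torques, N m; "ee_pos": TCP position; "tool_rot": TCP orientation; "ft_force": force on the tool from outside, world axes, zero at the start; "torque": the same for the moment, N m; "opening": opening from 0.0 (shut) to 1.0 (fully open).
Only numpy, scipy, OpenCV 4.12 (cv2) and the standard library are available. Lean on these libraries where they do the work, as an engineer would, in place of code of your own. Each camera call takes 0.05 s, during which the arm holds its last target.

## Task

Fit the loose plywood backing board into the raised drilling jig: hold it tilted with its nose end up, angle its tongue into the groove and push it in against the spring bar, then lower it flat and let go, so that the spring locks its nose under the lip of the kerb at the other end. Be gentle, the jig must not be forced or struck, and leave the yellow channel, the chuck key and the lock core lying where they are.

Things in the scene. Friction and masses are not known exactly. Their poses are not given: they have to be found in the camera images.
- board: Loose plywood board, 100 mm long (x), 56 wide (y), 18 thick, about 0.12 kg; origin at the centre of its underside, z up. Full thickness from x = -32 to +43 mm; beyond that a tongue (to x = -50) and a nose (to x = +50), full width, 7 mm thick, level with the underside. Starts flat on the bench, tongue roughly towards the robot; grip it across its width near the middle.
- tongue_tip (a point): Middle of the lower edge of the board's tongue end, 50 mm along -x from the board's origin; same axes as the board.
- nose_tip (a point): Middle of the lower edge of the board's nose end, 50 mm along +x from the board's origin; same axes as the board.
- jig: Fixed metal jig; origin at the centre of its underside on the bench, x from groove end (nearer the robot) to kerb end, z up. Its floor, 62 mm above the bench, is a beam 38 mm wide; the board overhangs it, so fingers pass at its sides. Groove and kerb pieces, 64 mm wide, are clamped as a pair up to 8 mm either way along x from the nominal x given here: find them by feel. Board-jig contact over 30 N is forcing.
- groove_mouth (a point): On the jig's floor under the nominal mouth edge of the groove, mid-width (jig x = -40 mm, z = 62 mm; true place up to 8 mm off along x); jig axes. The groove runs from here towards -x under a steel lip 21 mm deep, whose underside is 11.5 mm and top 17.5 mm above the floor.
- bar_stop (a point): On the floor in the groove, nominal place where the spring bar's face meets its hard stop (12.5 mm inside the mouth); jig axes. The bar, 52 mm wide, 9.5 mm high, faces the mouth; free, its face stands 5 mm inside it. It resists with about 2 N at first, 8 N at the stop. The nose passes the kerb lip only while the bar is within 2.5 mm of the stop; tilted, the tongue's upper corner meets the bar first.
- kerb_edge (a point): Middle of the nominal upper edge of the kerb lip, facing the groove (90 mm from the mouth, 16 mm above the floor); jig axes. The lip's underside is 11 mm above the floor; the kerb's upright face is 4 mm behind its edge. When the board is let go the spring pushes its nose 4 mm under the lip, against the upright: its origin is then nominally at jig x = +4 mm, on the floor.
- yellow_channel: Bystander: yellow steel channel, 130 x 50 x 28 mm, lying at the left beyond the board; origin at the centre of its underside. Leave it alone.
- chuck_key: Bystander: small steel T-shaped chuck key, 56 x 60 x 17 mm, to the right of the jig. Leave it alone.
- lock_core_5: Bystander: metal lock core with its key in, 93 mm long, 22 mm wide, 14 mm high, to the right of the chuck key. Leave it alone.

How it is judged:
By the outcome, as a careful person would: the job done as asked, in the order asked, and still so for the second after the job is handed in, with the robot touching nothing.
It also fails if it takes over 45 s, if anything falls off the work surface, if the arm or the gripper's body presses on something with over 40 N, if the wrist force passes 120 N, or if a joint passes its speed limit or range.

## Working session

There is one attempt and no reset: what is moved stays moved. The work goes in short steps, Python scripts to look and compute and a tool call to move; the robot and the scene stay as the last step left them, time stands still between calls to the robot, and variables do not carry over. Pictures are saved under pics/ and viewed, and the job is handed in when it is done.

Besides the shell and the picture viewer there is one more tool, called by a JSON object that holds its "op" and its "data". arm_command: Moves the arm, as the interface text tells. Its arguments: {"type":"object","properties":{"linear":{"type":"array"},"yaw":{"type":"array"},"gripper":{"type":"array"},"force":{"type":"number"}},"required":["linear","yaw","gripper"]}

```bash
ls; mkdir -p pics
python3 - <<'E'
from station import status, optics, robot
import cv2,json
s=status.read_state(); print(s); print(robot, [a for a in dir(robot) if a[0]!='_'])
for n in ("side","top","wrist"):
    cv2.imwrite(f"pics/{n}0.png",optics.capture(n)); print(n,optics.calibration(n))
E
```

```text
pics
{'time': 0.0, 'joint_positions': array([ 1.10167933e+00,  3.81186930e-01,  1.29822452e+00, -1.96867466e-05,
        1.46355675e+00, -2.15322695e-01]), 'qd': array([-5.76700992e-04, -2.93090767e-04, -6.39615721e-05,  1.03892603e-03,
       -1.03319254e-03, -5.72502584e-04]), 'joint_efforts': array([-7.56768368e-04, -4.37929916e+01, -2.24556774e+01,  7.13747484e-02,
        3.52698087e-02, -7.83742394e-05]), 'ee_pos': array([0.13799182, 0.53213887, 0.23815485]), 'tool_rot': array([-3.14131787e+00,  1.34796601e-03,  1.31700433e+00]), 'ft_force': array([ 0.09791671, -0.03019701,  0.21311663]), 'torque': array([-0.00028777,  0.02082819,  0.02976926]), 'opening': 0.9969191096294743}
<Robot object at 0x7f3e5e78ba10> ['MotionError', 'pinch_z']
side {'fx': 429.6235142083036, 'fy': 429.6235142083036, 'cx': 277.9163092320805, 'cy': 214.28814769765546, 'rvec': array([ 2.05947564, -1.29935735,  0.51123516]), 'tvec': array([-0.09715786,  0.36716218,  0.81481025])}
top {'fx': 457.97108244981257, 'fy': 457.97108244981257, 'cx': 272.6968725258382, 'cy': 211.9300723775359, 'rvec': array([ 2.1651982 , -2.20635057,  0.09665916]), 'tvec': array([0.09554789, 0.46209083, 1.25730137])}
wrist {'fx': 354.5826748438222, 'fy': 354.5826748438222, 'cx': 277.7675003632688, 'cy': 211.4213329641899, 'rvec': array([-2.26960646, -1.75537539, -0.28760598]), 'tvec': array([-0.54983003, -0.04388294,  0.39187013])}
```

View pics/side0.png

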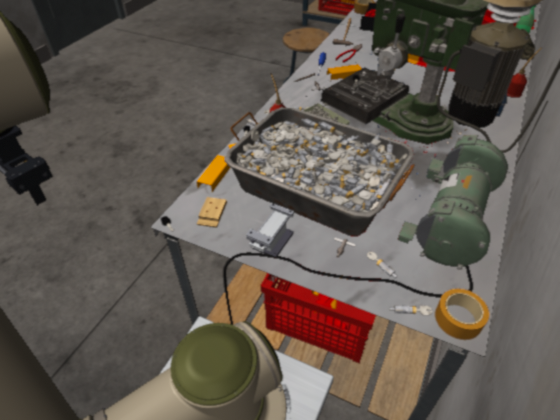

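View pics/top0.png

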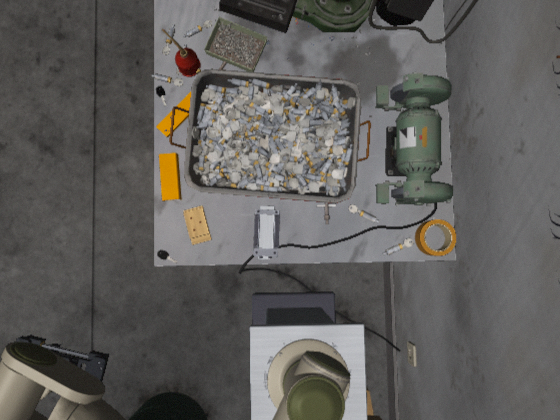

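View pics/wrist0.png

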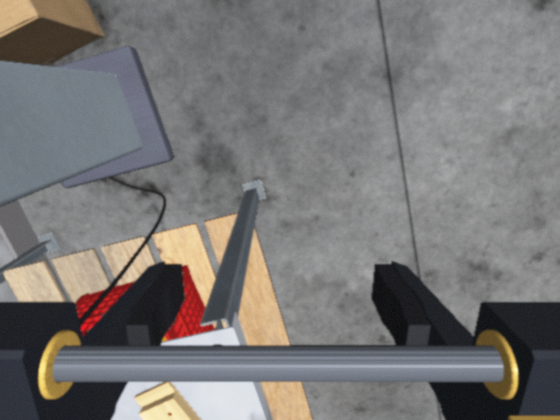

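```bash
cat > h.py <<'E'
import numpy as np, cv2
from station import status, optics, robot
def cam(n):
    c=optics.calibration(n); K=np.array([[c['fx'],0,c['cx']],[0,c['fy'],c['cy']],[0,0,1]])
    R,_=cv2.Rodrigues(c['rvec']); return K,R,np.array(c['tvec'])
def cast(n,uv,z,C=None):
    K,R,t=C or cam(n); o=-R.T@t
    uv=np.atleast_2d(uv); d=(np.c_[uv,np.ones(len(uv))]@np.linalg.inv(K).T)@R
    return o+d*((z-o[2])/d[:,2])[:,None]
def proj(n,P,C=None):
    K,R,t=C or cam(n); p=(np.atleast_2d(P)@R.T+t)@K.T; return p[:,:2]/p[:,2:]
def crop(im,x0,y0,x1,y1,s,name):
    cv2.imwrite(name,cv2.resize(im[y0:y1,x0:x1],None,fx=s,fy=s,interpolation=cv2.INTER_CUBIC))
E
python3 - <<'E'
from h import *
t=cv2.imread('pics/top0.png'); s=cv2.imread('pics/side0.png')
crop(t,170,190,350,280,4,'pics/t1.png'); crop(s,180,180,380,290,4,'pics/s1.png')
E
```

```text
(no output)
```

View pics/t1.png

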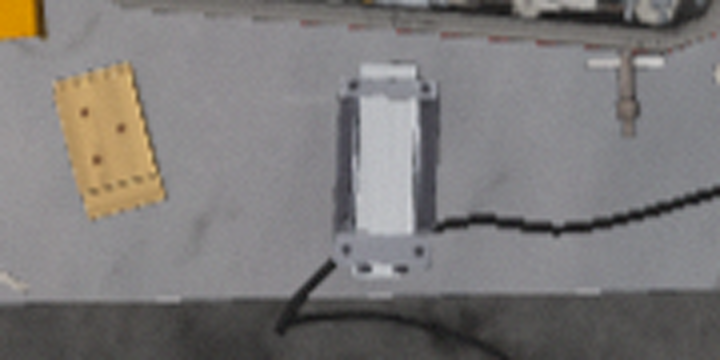

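View pics/s1.png

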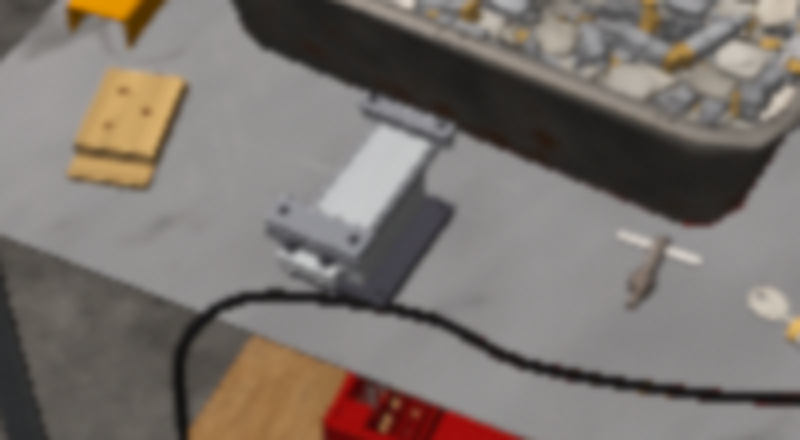

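Run:
```python
from h import *
f=lambda l:np.array(l)/4+[170-.375,190-.375]
np.set_printoptions(precision=4,suppress=True)
print('tongue end z7',cast('top',f([(93,218),(165,198)]),0.004))
print('step z18',cast('top',f([(88,190),(157,176)]),0.018))
print('nose z5',cast('top',f([(54,80),(130,62)]),0.01))
print('groove top',cast('top',f([(338,237),(430,235),(336,262),(427,266)]),0.0795))
print('kerb top',cast('top',f([(339,80),(437,80),(339,98),(437,98)]),0.078))
print('white beyond kerb',cast('top',f([(362,65),(415,65)]),0.04))
print('bench edge',cast('top',f([(300,297),(90,300)]),0))
print('base',cast('top',f([(336,160),(437,160)]),0.0))
print('bin rim',cast('top',f([(400,15),(560,45)]),0.08))
```

```text
tongue end z7 [[0.3788 0.3115 0.004 ]
 [0.3918 0.2611 0.004 ]]
step z18 [[0.398  0.3125 0.018 ]
 [0.4068 0.2647 0.018 ]]
nose z5 [[0.4755 0.3372 0.01  ]
 [0.4872 0.284  0.01  ]]
groove top [[0.3624 0.1382 0.0795]
 [0.3625 0.0777 0.0795]
 [0.346  0.1398 0.0795]
 [0.3422 0.08   0.0795]]
kerb top [[0.4661 0.1359 0.078 ]
 [0.4649 0.071  0.078 ]
 [0.4541 0.1361 0.078 ]
 [0.4529 0.0712 0.078 ]]
white beyond kerb [[0.4793 0.1212 0.04  ]
 [0.4787 0.0849 0.04  ]]
bench edge [[0.321  0.1679 0.    ]
 [0.3217 0.3145 0.    ]]
base [[0.4163 0.1413 0.    ]
 [0.4149 0.0702 0.    ]]
bin rim [[ 0.5085  0.0947  0.08  ]
 [ 0.4865 -0.0111  0.08  ]]
```

```bash
cat >> h.py <<'E'
from scipy.spatial.transform import Rotation as Ro
np.set_printoptions(precision=4,suppress=True)
def tool():
    s=status.read_state(); return s['ee_pos'],Ro.from_euler('xyz',s['tool_rot']).as_matrix(),s
E
python3 - <<'E'
from h import *
p,T,s=tool(); K,R,t=cam('wrist'); o=-R.T@t
print('cam in tool',T.T@(o-p)); print('cam axes in tool (rows)',R@T)
# shift to (0.40,0.30,0.20) in tool axes
print(T.T@(np.array([.40,.29,.22])-p))
# what would be seen: board corners if tool at given pose with yaw 1.815
yaw=1.815; T2=Ro.from_euler('xyz',[np.pi,0,yaw]).as_matrix(); p2=np.array([.40,.29,.22])
RR=(R@T)@T2.T; oo=p2+T2@(T.T@(o-p)); C=(K,RR,-RR@oo)
print(proj('x',[[.38,.31,0],[.39,.26,0],[.4755,.337,0],[.487,.284,0],[.4,.1,.06],[.36,.1,.08]],C))
E
```

```text
cam in tool [ 0.0003 -0.0836 -0.1465]
cam axes in tool (rows) [[ 1.      0.0005 -0.0002]
 [-0.0006  0.9473 -0.3204]
 [ 0.      0.3204  0.9473]]
[-0.1686  0.3144  0.0184]
[[300.7571 161.4593]
 [251.7974 159.2084]
 [301.7293 248.487 ]
 [253.7737 247.1745]
 [ 61.2407 138.2479]
 [ 48.8     90.051 ]]
```

{"op": "arm_command", "data": {"linear": [[-0.021,0.039,0.002],[-0.021,0.039,0.002],[-0.021,0.039,0.002],[-0.021,0.039,0.002],[-0.021,0.039,0.002],[-0.021,0.039,0.002],[-0.021,0.039,0.002],[-0.021,0.039,0.002],[0,0,0]], "yaw": [-0.06,-0.06,-0.06,-0.06,-0.06,-0.06,-0.06,-0.078,0], "gripper": [-1,-1,-1,-1,-1,-1,-1,-1,-1]}}

```text
time: 1.05
ee_pos: [0.4436, 0.3504, 0.2215]
tool_rot: [-3.141, 0.001, 1.812]
ft_force: [-0.4, -0.2, -0.1]
opening: 1.001
```

Run:
```python
from h import *
cv2.imwrite('pics/w1.png',optics.capture('wrist')); np.save('w1.npy',np.array(tool()[0]))
import pickle; pickle.dump(cam('wrist'),open('w1.pkl','wb'))
```

```text
(no output)
```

View pics/w1.png

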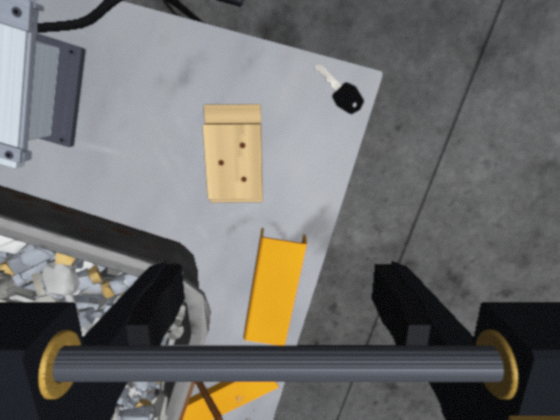

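Run:
```python
from h import *
import pickle
C=pickle.load(open('w1.pkl','rb')); im=cv2.imread('pics/w1.png')
crop(im,180,85,290,225,5,'pics/w1c.png')
hsv=cv2.cvtColor(im,cv2.COLOR_BGR2HSV)
m=cv2.inRange(hsv,(10,50,100),(28,180,255)); m[:, :190]=0; m[:,280:]=0; m[:95]=0; m[215:]=0
c=max(cv2.findContours(m,0,2)[0],key=cv2.contourArea); r=cv2.minAreaRect(c); print(r,cv2.contourArea(c))
b=cv2.boxPoints(r); print(b); print(cast('w',b,0.004,C)); print(cast('w',b,0.018,C))
```

```text
((232.28976440429688, 152.6981658935547), (97.7551498413086, 57.88590621948242), 88.83085632324219) 5351.5
[[202.3555 104.4213]
 [260.2294 103.2402]
 [262.224  200.975 ]
 [204.3501 202.1561]]
[[0.3893 0.2624 0.004 ]
 [0.3747 0.3174 0.004 ]
 [0.472  0.3419 0.004 ]
 [0.4882 0.2818 0.004 ]]
[[0.3882 0.265  0.018 ]
 [0.3741 0.318  0.018 ]
 [0.4677 0.3415 0.018 ]
 [0.4832 0.2837 0.018 ]]
```

View pics/w1c.png

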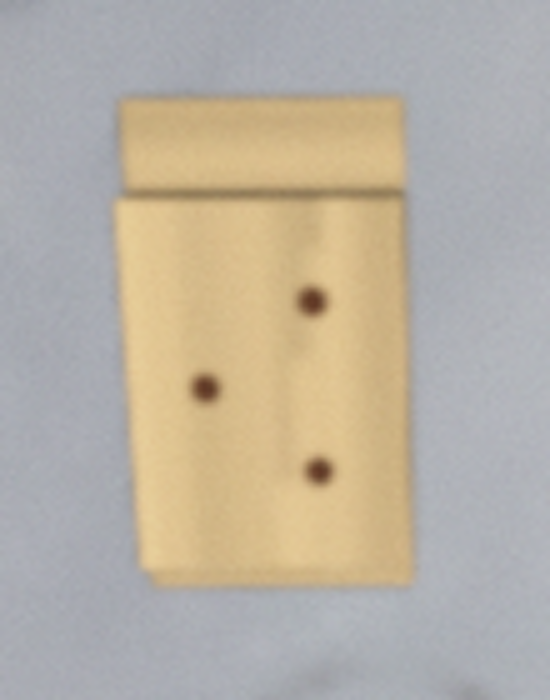

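Run:
```python
from h import *
import pickle
C=pickle.load(open('w1.pkl','rb'))
f=lambda l:np.array(l)/5+[180-.4,85-.4]
A=cast('w',f([(120,98),(404,98),(155,586),(412,584)]),.007,C)
B=cast('w',f([(116,198),(404,191),(141,569),(411,571)]),.018,C)
print(A,B)
t,n=A[:2].mean(0),A[2:].mean(0); print('len',np.linalg.norm(n-t),'widths',np.linalg.norm(A[0]-A[1]),np.linalg.norm(B[0]-B[1]),np.linalg.norm(B[2]-B[3]))
d=(n-t);print('ctr',(t+n)/2,'yaw',np.arctan2(d[1],d[0]))
d=B[2:].mean(0)-B[:2].mean(0);print('body',B.mean(0),np.linalg.norm(d),np.arctan2(d[1],d[0]))
for Q in (A,B):
  for i,j in((0,1),(2,3)):
    w=Q[j]-Q[i]; print('edge yaw',np.arctan2(-w[0],w[1]))
```

```text
[[0.3886 0.2641 0.007 ]
 [0.3754 0.3179 0.007 ]
 [0.4851 0.2886 0.007 ]
 [0.4716 0.3417 0.007 ]] [[0.4061 0.2686 0.018 ]
 [0.3916 0.3222 0.018 ]
 [0.4784 0.2864 0.018 ]
 [0.4656 0.3406 0.018 ]]
len 0.0993845925062327 widths 0.05544007002005659 0.055502084943825455 0.05561516727254566
ctr [0.4302 0.3031 0.007 ] yaw 0.24539390573741618
body [0.4354 0.3044 0.018 ] 0.07534098530034997 0.2430342749347785
edge yaw 0.24056069337030273
edge yaw 0.24881266099189342
edge yaw 0.2642240845287673
edge yaw 0.23295195809788574
```

{"op": "arm_command", "data": {"linear": [[-0.043,-0.0176,-0.006],[-0.043,-0.0176,-0.006],[-0.043,-0.0176,-0.006],[-0.043,-0.0176,-0.006],[-0.043,-0.0176,-0.006],[0,0,0]], "yaw": [0,0,0,0,0,0], "gripper": [-1,-1,-1,-1,-1,-1]}}

```text
time: 1.7
ee_pos: [0.4051, 0.1197, 0.2536]
tool_rot: [3.141, 0.001, 1.81]
ft_force: [-0.5, 0.9, 0.1]
opening: 1.001
```

Run:
```python
from h import *
import pickle
p,T,s=tool(); pickle.dump(cam('wrist'),open('w2.pkl','wb')); im=optics.capture('wrist'); cv2.imwrite('pics/w2.png',im)
print(p,s['tool_rot'],s['qd'])
crop(im,190,30,370,250,3.5,'pics/w2c.png')
crop(im,0,0,560,420,1,'pics/w2.png')
```

```text
[0.4051 0.1197 0.2536] [3.1406 0.001  1.8101] [ 0.0959  0.0409 -0.0338  0.0291 -0.0084  0.0922]
```

View pics/w2.png

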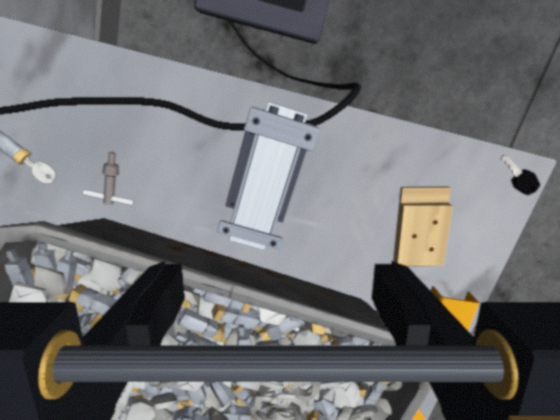

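View pics/w2c.png

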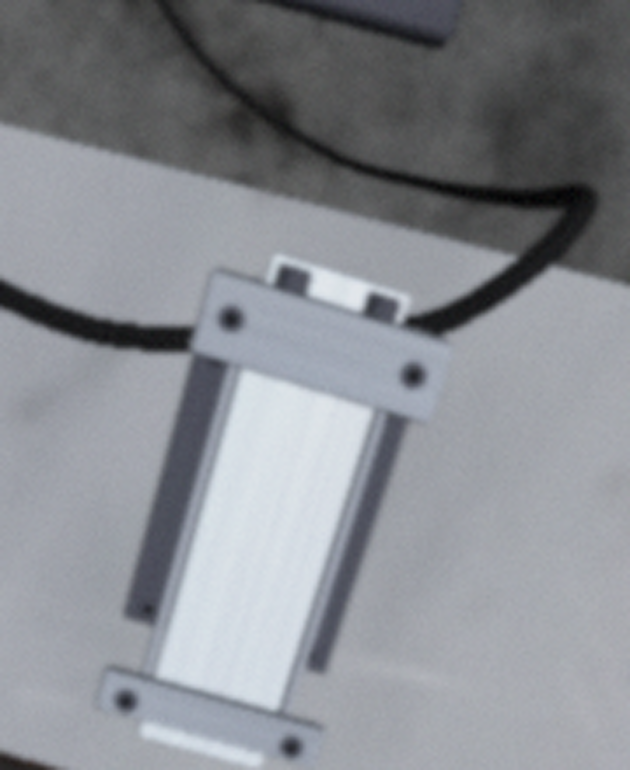

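Run:
```python
from h import *
import pickle
C=pickle.load(open('w2.pkl','rb'))
f=lambda l:np.array(l)/3.5+[190-.36,30-.36]
def yw(a,b): w=b-a; return np.arctan2(-w[0],w[1])
for nm,l,z in (('g far',[(216,270),(452,342)],.0795),('g mouth',[(190,350),(434,420)],.0795),('k in',[(108,667),(322,727)],.078),('k out',[(98,704),(312,764)],.078)):
    P=cast('w',f(l),z,C); print(nm,P[0],P[1],'mid',P.mean(0),'w',np.linalg.norm(P[1]-P[0]),'yaw',yw(*P))
for nm,l in (('L',[(238,368),(157,675)]),('R',[(379,408),(280,710)])):
    P=cast('w',f(l),.062,C); d=P[1]-P[0]; print(nm,P,np.arctan2(d[1],d[0]))
P=cast('w',f([(310,395),(218,695)]),.062,C); print(P)
```

```text
g far [0.3418 0.0808 0.0795] [0.3448 0.1424 0.0795] mid [0.3433 0.1116 0.0795] w 0.06166276592632854 yaw -0.04794996878051784
g mouth [0.3624 0.0785 0.0795] [0.3648 0.1432 0.0795] mid [0.3636 0.1109 0.0795] w 0.06473395360722992 yaw -0.03726286859871615
k in [0.4519 0.0741 0.078 ] [0.4553 0.1359 0.078 ] mid [0.4536 0.105  0.078 ] w 0.06185869180451547 yaw -0.055280637551579914
k out [0.4634 0.0735 0.078 ] [0.467  0.1359 0.078 ] mid [0.4652 0.1047 0.078 ] w 0.0625076862235696 yaw -0.05837210347469778
L [[0.3661 0.0908 0.062 ]
 [0.4573 0.0871 0.062 ]] -0.04018423741524495
R [[0.3674 0.1302 0.062 ]
 [0.4595 0.1244 0.062 ]] -0.06319412164211481
[[0.3684 0.1113 0.062 ]
 [0.4592 0.1057 0.062 ]]
```

{"op": "arm_command", "data": {"linear": [[0.0287,0.0133,0.02],[0.0287,0.0133,0.03],[0.0287,0.0133,0.035],[0.0287,0.0133,0.04],[0.0287,0.0133,0.04],[0.0287,0.0133,0.035],[0,0,0],[0,0,0]], "yaw": [-0.005,0,0,0,0,0,0,0], "gripper": [-1,-1,-1,-1,-1,-1,-1,-1]}}

```text
time: 2.55
ee_pos: [0.4397, 0.3094, 0.0537]
tool_rot: [-3.14, 0.0, 1.823]
ft_force: [-0.4, -0.3, 0.6]
opening: 0.997
```

{"op": "arm_command", "data": {"linear": [[-0.0038,0.0011,0.02],[0,0,0.015],[0,0,0.01],[0,0,0.004],[0,0,0]], "yaw": [0.008,0,0,0,0], "gripper": [-1,-1,-1,-1,-1]}}

```text
time: 3.05
ee_pos: [0.4431, 0.3046, 0.0059]
tool_rot: [3.141, -0.0, 1.812]
ft_force: [1.0, -0.5, -0.2]
opening: 1.0
```

{"op": "arm_command", "data": {"linear": [[0,0,0.0015],[0,0,0],[0,0,0],[0,0,0],[0,0,0],[0,0,0],[0,0,0]], "yaw": [0,0,0,0,0,0,0], "gripper": [-1,1,1,1,1,1,1], "force": 3}}

```text
time: 3.75
ee_pos: [0.443, 0.3046, 0.0039]
tool_rot: [3.142, 0.0, 1.812]
ft_force: [-0.6, -1.2, 1.8]
opening: 0.638
```

{"op": "arm_command", "data": {"linear": [[0,0,-0.004],[0,0,-0.004],[0,0,-0.004],[0,0,-0.004],[0,0,-0.004],[0,0,0]], "yaw": [0,0,0,0,0,0], "gripper": [1,1,1,1,1,1]}}

```text
time: 4.35
ee_pos: [0.4432, 0.3047, 0.0244]
tool_rot: [3.141, -0.0, 1.812]
ft_force: [1.0, -0.3, -1.1]
opening: 0.636
```

Run:
```python
from h import *
import pickle
p,T,s=tool(); im=optics.capture('wrist'); cv2.imwrite('pics/w3.png',im)
im=optics.capture('side'); crop(im,150,150,330,270,4,'pics/s3.png')
```

```text
(no output)
```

View pics/w3.png

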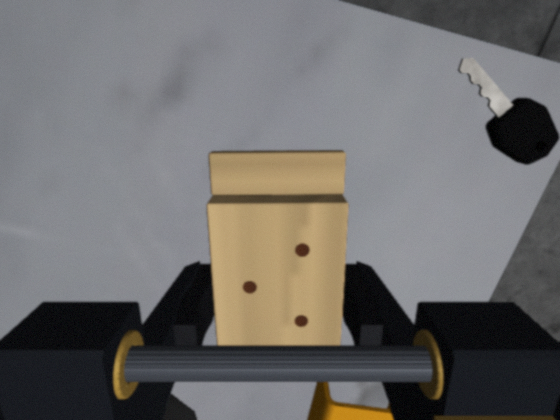

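View pics/s3.png

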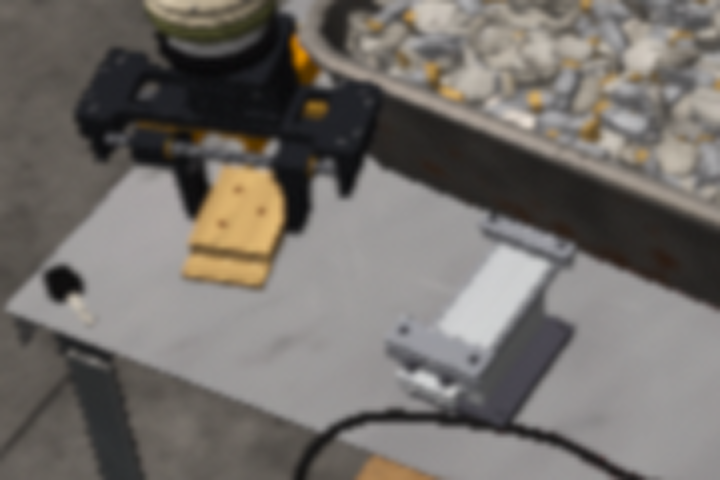

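Run:
```python
from h import *
im=cv2.imread('pics/w3.png'); crop(im,195,135,365,355,3.5,'pics/w3c.png')
```

```text
(no output)
```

View pics/w3c.png

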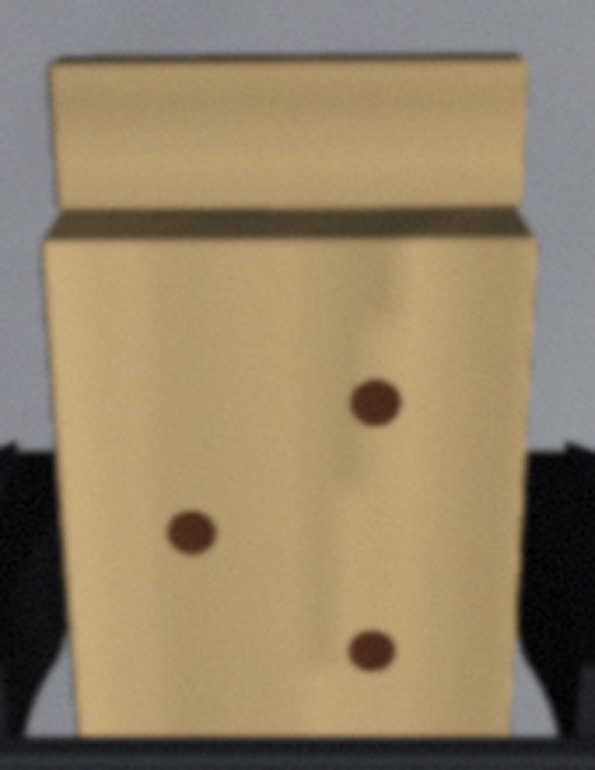

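```bash
cat >> h.py <<'E'
def holes():
    import pickle
    C=pickle.load(open('w1.pkl','rb'))
    H=cast('w',np.array([(312,301),(205,388),(319,471)])/5+[179.6,84.6],.018,C)
    c,s=np.cos(.244),np.sin(.244); d=H[:,:2]-[.4302,.3031]
    return np.c_[d@[c,s],d@[-s,c],[.018]*3]
def boardpose(uv,obj,C):
    """board pose in world from PnP; returns origin, tilt(nose up +), yaw, reproj err"""
    K,R,t=C
    ok,rv,tv=cv2.solvePnP(np.float64(obj),np.float64(uv),K,None,flags=cv2.SOLVEPNP_SQPNP)
    rv,tv=cv2.solvePnPRefineLM(np.float64(obj),np.float64(uv),K,None,rv,tv)
    B=R.T@cv2.Rodrigues(rv)[0]; o=R.T@(tv.ravel()-t)
    e=cv2.projectPoints(np.float64(obj),rv,tv,K,None)[0].reshape(-1,2)-uv
    return o,np.arcsin(B[2,0]),np.arctan2(B[1,0],B[0,0]),B,e
E
python3 - <<'E'
from h import *
print(holes())
f=lambda l:np.array(l)/3.5+[195-.36,135-.36]
uv=f([(53,63),(525,61),(60,208),(519,206),(44,240),(535,236),(375,402),(191,533),(371,651)])
w=.028
# image left is -y? check: tool x = board y ; image right = +tool x
obj=np.r_[[(-.05,-w,.007),(-.05,w,.007),(-.032,-w,.007),(-.032,w,.007),(-.032,-w,.018),(-.032,w,.018)],holes()]
o,ti,ya,B,e=boardpose(uv,obj,cam('wrist')); p,T,s=tool()
print(o,'tilt',np.degrees(ti),'yaw',ya,B); print(e); print('tcp in board',B.T@(p-o),p)
E
```

```text
[[-0.0119  0.0094  0.018 ]
 [ 0.0052 -0.0126  0.018 ]
 [ 0.0222  0.0096  0.018 ]]
[0.4337 0.3025 0.0191] tilt 1.8341029778834748 yaw 0.24560256081146198 [[ 0.9695 -0.2426 -0.0352]
 [ 0.243   0.97    0.0087]
 [ 0.032  -0.017   0.9993]]
[[-0.6397  0.477 ]
 [ 0.6467  0.0792]
 [-0.0539  1.6152]
 [ 0.2394  1.0206]
 [ 0.0235 -0.6383]
 [ 1.0163 -0.7886]
 [-0.8007 -0.8574]
 [-0.1899 -0.488 ]
 [-0.2975 -0.3204]]
tcp in board [ 0.0096 -0.0003  0.0045] [0.443  0.3046 0.0239]
```

{"op": "arm_command", "data": {"linear": [[0,0,-0.02],[0,0,-0.03],[0,0,-0.03],[0,0,-0.02],[0,0,0]], "yaw": [0.074,0.074,0.074,0.074,0], "gripper": [1,1,1,1,1], "force": 8}}

```text
time: 4.95
ee_pos: [0.4439, 0.305, 0.1259]
tool_rot: [3.137, -0.002, 1.515]
ft_force: [0.0, 0.7, -1.8]
opening: 0.635
```

{"op": "arm_command", "data": {"linear": [[-0.0125,-0.0075,0],[-0.0247,-0.0152,0],[-0.0247,-0.0152,0],[-0.0247,-0.0152,0],[-0.0247,-0.0152,0],[-0.0247,-0.0152,0],[-0.0247,-0.0152,0],[-0.0247,-0.0152,0],[-0.0125,-0.0075,0],[0,0,0]], "yaw": [0,0,0,0,0,0,0,0,0,0], "gripper": [1,1,1,1,1,1,1,1,1,1]}}

```text
time: 5.95
ee_pos: [0.3096, 0.1129, 0.123]
tool_rot: [-3.139, 0.0, 1.516]
ft_force: [0.6, -0.2, -1.5]
opening: 0.636
```

{"op": "arm_command", "data": {"linear": [[0,0,0.012],[0,0,0.012],[0,0,0.008],[0,0,0]], "yaw": [0,0,0,0], "gripper": [1,1,1,1], "force": 6}}

```text
time: 6.35
ee_pos: [0.3107, 0.1141, 0.0907]
tool_rot: [-3.139, 0.0, 1.517]
ft_force: [0.1, -0.9, -1.8]
opening: 0.631
```

Run:
```python
from h import *
p,T,s=tool(); print(p,s['ft_force'],s['torque'])
im=optics.capture('wrist'); cv2.imwrite('pics/w4.png',im)
im=optics.capture('side'); crop(im,180,150,360,270,4,'pics/s4.png')
```

```text
[0.3107 0.1141 0.0907] [ 0.122  -0.9086 -1.8026] [ 0.0488  0.0063 -0.0089]
```

View pics/w4.png

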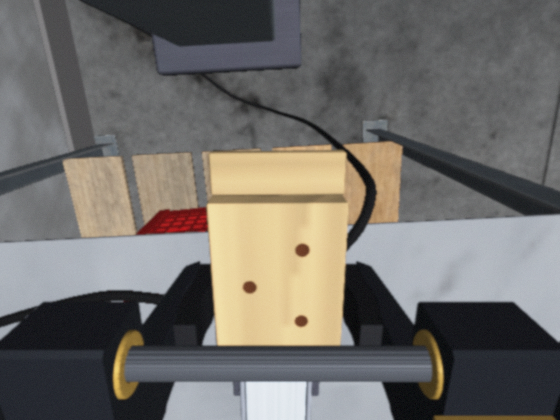

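View pics/s4.png

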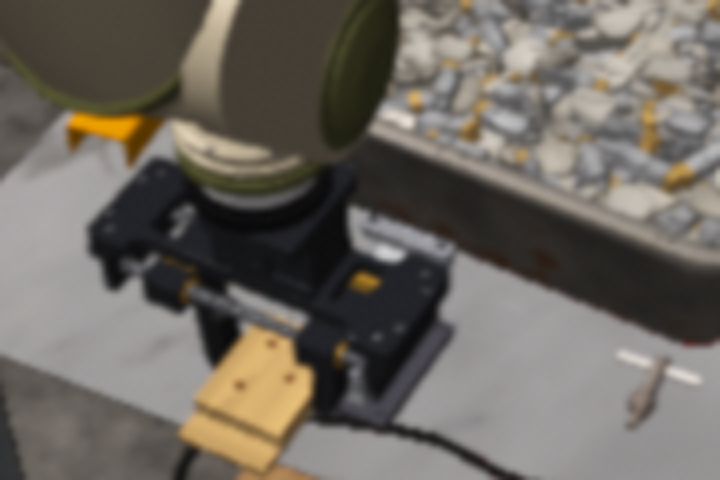

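{"op": "arm_command", "data": {"linear": [[0,0,0.003],[0,0,0.002],[0,0,0.002],[0,0,0.002],[0,0,0]], "yaw": [0,0,0,0,0], "gripper": [1,1,1,1,1]}}

```text
time: 6.95
ee_pos: [0.3109, 0.1136, 0.0827]
tool_rot: [-3.141, -0.0, 1.516]
ft_force: [0.1, 0.7, -0.8]
opening: 0.636
```

{"op": "arm_command", "data": {"linear": [[0,0,0.002],[0,0,0.002],[0,0,0.001],[0,0,0]], "yaw": [0,0,0,0], "gripper": [1,1,1,1]}}

```text
time: 7.35
ee_pos: [0.3107, 0.1136, 0.0777]
tool_rot: [-3.141, 0.0, 1.516]
ft_force: [-1.0, -0.0, -1.1]
opening: 0.631
```

```bash
cat > w.py <<'E'
import sys,pickle
from h import *
n=sys.argv[1]
p,T,s=tool(); print(p,s['ft_force'],s['torque']); pickle.dump((cam('wrist'),p,T),open(n+'.pkl','wb'))
im=optics.capture('wrist'); cv2.imwrite('pics/%s.png'%n,im)
crop(im,195,115,365,355,3,'pics/%sc.png'%n)
E
python3 w.py w5
```

```text
[0.3107 0.1136 0.0777] [-0.9537 -0.0179 -1.1304] [0.08  0.036 0.027]
```

View pics/w5c.png

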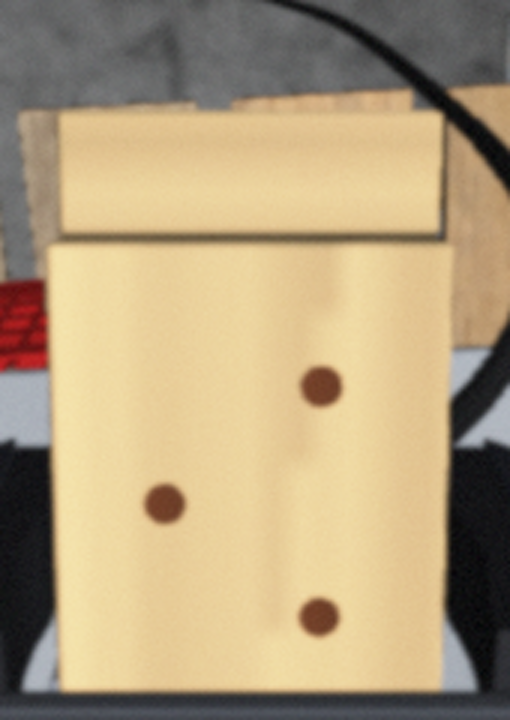

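```bash
cat > bp.py <<'E'
import sys,pickle
from h import *
n=sys.argv[1]; q=eval(sys.argv[2]); off=eval(sys.argv[3]) if len(sys.argv)>3 else (195,115)
C,p,T=pickle.load(open(n+'.pkl','rb'))
im=cv2.imread('pics/%s.png'%n); hsv=cv2.cvtColor(im,cv2.COLOR_BGR2HSV)
uv=np.array(q)/3+[off[0]-.33,off[1]-.33]
w=.028; ob=[(-.05,-w,.007),(-.05,w,.007),(-.032,-w,.018),(-.032,w,.018)][:len(q)]
m=cv2.inRange(im,(0,0,0),(70,90,150)); 
x0,x1=int(uv[2:,0].min())+8,int(uv[2:,0].max())-8
mm=np.zeros_like(m); y0=int(uv[2:,1].max())+4; mm[y0:342,x0:x1]=m[y0:342,x0:x1]
k,_,st,ce=cv2.connectedComponentsWithStats(mm)
h=[tuple(ce[i]) for i in range(1,k) if 40<st[i,4]<400]; h.sort(key=lambda a:a[1]); print(h)
H=holes(); assert len(h)==3
o,ti,ya,B,e=boardpose(np.r_[uv,h],np.r_[ob,H],C)
print('o',o,'tilt',np.degrees(ti),'yaw',ya,'roll',np.degrees(B[2,1])); print(e.round(1).tolist())
print('tcp in board',B.T@(p-o),'tcp',p,'tongue',o-B[:,0]*.05,'nose',o+B[:,0]*.05)
M=np.array([.3636,.1109]);u=np.array([np.cos(.055),-np.sin(.055)]);v=np.array([-u[1],u[0]])
for nm,P in (('tongue',o-B[:,0]*.05),('nose',o+B[:,0]*.05)): print(nm,'s',(P[:2]-M)@u,'lat',(P[:2]-M)@v,'h',P[2]-.062)
E
python3 bp.py w5 "[(59,112),(442,112),(49,243),(452,243)]"
```

```text
[(np.float64(301.7027027027027), np.float64(243.2972972972973)), (np.float64(249.5142857142857), np.float64(282.51428571428573)), (np.float64(300.9583333333333), np.float64(320.1458333333333))]
o [0.3029 0.1145 0.0715] tilt 11.042634523915057 yaw -0.05456429339081784 roll -1.0348891385565966
[[-0.2, 0.4], [0.0, 0.3], [-0.0, 0.1], [0.9, -0.3], [-0.6, -0.3], [-0.0, 0.0], [-0.1, -0.2]]
tcp in board [ 0.0089 -0.0005  0.0045] tcp [0.3107 0.1136 0.0777] tongue [0.2539 0.1171 0.062 ] nose [0.3519 0.1118 0.0811]
tongue s -0.10991730246226533 lat 0.0001866709149921326 h -4.7636143121962404e-05
nose s -0.011768818950905917 lat 0.00022943486064534735 h 0.019106302242112946
```

{"op": "arm_command", "data": {"linear": [[0,0,0.001],[0,0,0.0005],[0,0,0],[0,0,0],[0,0,-0.005],[0,0,-0.015],[0,0,-0.02],[0,0,-0.01],[0,0,0]], "yaw": [0,0,0,0,0,0,0,0,0], "gripper": [1,1,1,1,1,1,1,1,1], "force": 8}}

```text
time: 8.3
ee_pos: [0.3116, 0.1136, 0.1274]
tool_rot: [3.138, -0.0, 1.516]
ft_force: [-0.8, 0.5, -2.0]
opening: 0.632
```

```bash
python3 w.py w6
```

```text
[0.3116 0.1136 0.1274] [-0.8041  0.4626 -1.9818] [-0.0186 -0.0179  0.0368]
```

View pics/w6c.png

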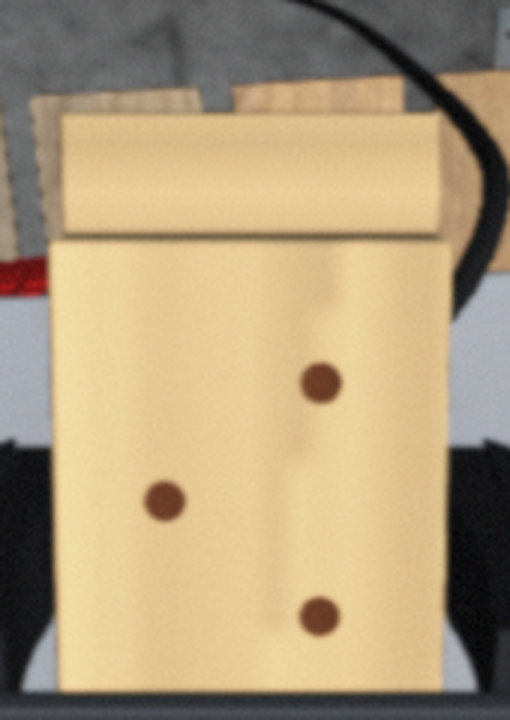

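```bash
python3 bp.py w6 "[(61,114),(440,114),(51,241),(450,241)]"
```

```text
[(np.float64(301.58035714285717), np.float64(242.24107142857142)), (np.float64(249.41284403669724), np.float64(281.6238532110092)), (np.float64(301.13), np.float64(320.03))]
o [0.3042 0.1145 0.1209] tilt 13.063273767047418 yaw -0.0538945533910579 roll -0.8719446830045479
[[-0.0, 0.3], [-0.1, 0.2], [-0.1, -0.0], [0.9, -0.3], [-0.7, -0.1], [0.1, 0.2], [-0.2, -0.3]]
tcp in board [ 0.0087 -0.0005  0.0047] tcp [0.3116 0.1136 0.1274] tongue [0.2556 0.1171 0.1096] nose [0.3528 0.1119 0.1322]
tongue s -0.10822619347328635 lat 0.0002616453880320069 h 0.047616520722911324
nose s -0.010814148069057807 lat 0.00036932924715790097 h 0.07021921557000854
```

{"op": "arm_command", "data": {"linear": [[0,0.012,0],[0,0.025,0],[0,0.03,0],[0,0.03,0],[0,0.015,0],[0,0,0.01],[0,0,0.015],[0,0,0.01],[0,0,0]], "yaw": [0,0,0,0,0,0,0,0,0], "gripper": [1,1,1,1,1,1,1,1,1], "force": 20}}

```text
time: 9.25
ee_pos: [0.4225, 0.1075, 0.0899]
tool_rot: [-3.141, 0.0, 1.516]
ft_force: [2.2, 0.2, -0.9]
opening: 0.629
```

```bash
python3 w.py w7
python3 - <<'E'
from h import *
im=optics.capture('side'); crop(im,200,150,360,270,4.5,'pics/s7.png')
E
```

```text
[0.4225 0.1075 0.0899] [ 2.1551  0.2385 -0.8519] [ 0.0121 -0.512  -0.0333]
```

View pics/w7c.png

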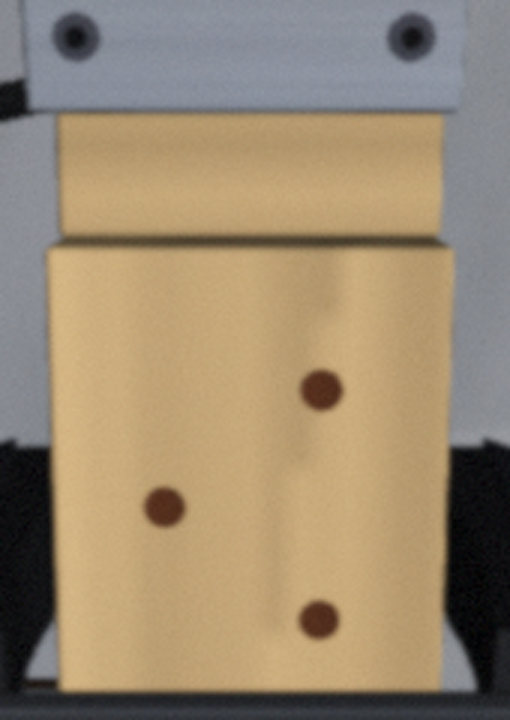

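View pics/s7.png

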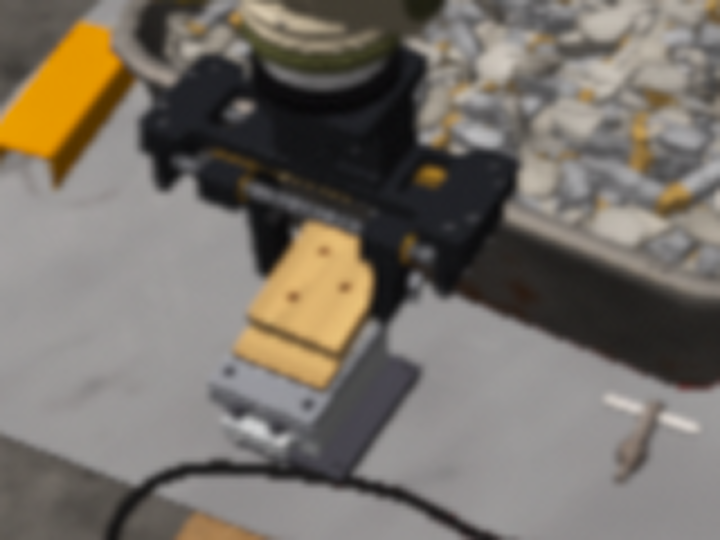

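```bash
python3 bp.py w7 "[(58,113),(442,113),(49,247),(452,247)]"
python3 - <<'E'
from h import *
import pickle
C,p,T=pickle.load(open('w7.pkl','rb'))
P=cast('w',np.array([(28,109),(460,109)])/3+[194.67,114.67],.0795,C); print(P)
s=status.read_state(); print(s['ft_force'],s['torque'],s['qd'],s['ee_pos'])
E
```

```text
[(np.float64(301.7923076923077), np.float64(244.63846153846154)), (np.float64(249.46341463414635), np.float64(283.5365853658537)), (np.float64(300.9478260869565), np.float64(321.25217391304346))]
o [0.4148 0.1082 0.0841] tilt 10.322572018813467 yaw -0.05525264960381207 roll -1.289614628150453
[[-0.3, 0.6], [0.2, 0.7], [-0.3, -0.1], [1.2, -0.4], [-0.7, -0.4], [-0.0, 0.1], [-0.1, -0.5]]
tcp in board [ 0.0087 -0.0004  0.0043] tcp [0.4225 0.1075 0.0899] tongue [0.3657 0.1109 0.0751] nose [0.4639 0.1055 0.093 ]
tongue s 0.0020993205948352067 lat 0.00010308967154265654 h 0.01313086964870172
nose s 0.1004807695920346 lat 7.823363690217566e-05 h 0.03104985051785286
[[0.3622 0.0784 0.0795]
 [0.3657 0.1419 0.0795]]
[ 1.3613  0.2976 -2.525 ] [-0.0358 -0.2964 -0.009 ] [ 0.0004 -0.0148 -0.0036  0.0001  0.012   0.001 ] [0.4224 0.1075 0.0909]
```

{"op": "arm_command", "data": {"linear": [[0,0.004,0],[0,0,0],[0,0,0]], "yaw": [0,0,0], "gripper": [1,1,1]}}

```text
time: 9.65
ee_pos: [0.4265, 0.1073, 0.0914]
tool_rot: [-3.141, 0.0, 1.516]
ft_force: [0.1, -0.7, -0.4]
opening: 0.633
```

```bash
python3 w.py w8
```

```text
[0.4265 0.1073 0.0914] [ 0.0997 -0.679  -0.3789] [0.0683 0.0027 0.0194]
```

View pics/w8c.png

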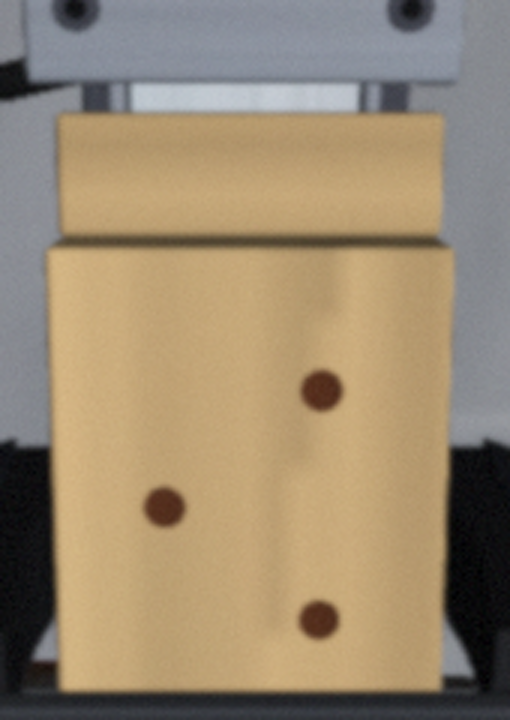

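{"op": "arm_command", "data": {"linear": [[0,0,0.004],[0,0,0.004],[0,0,0.003],[0,0,0.001],[0,0,0]], "yaw": [0,0,0,0,0], "gripper": [1,1,1,1,1]}}

```text
time: 10.2
ee_pos: [0.4266, 0.1073, 0.0791]
tool_rot: [-3.141, 0.0, 1.516]
ft_force: [-0.2, 0.9, -1.2]
opening: 0.63
```

```bash
python3 w.py w9;python3 - <<'E'
from h import *
im=optics.capture('side'); crop(im,200,150,360,270,4.5,'pics/s9.png')
E
```

```text
[0.4266 0.1073 0.0791] [-0.1997  0.8928 -1.2192] [-0.0283  0.024  -0.0052]
```

View pics/w9c.png

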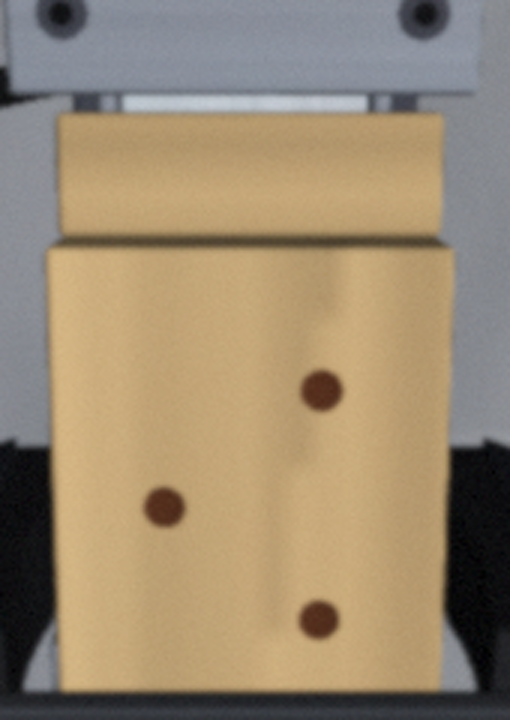

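View pics/s9.png

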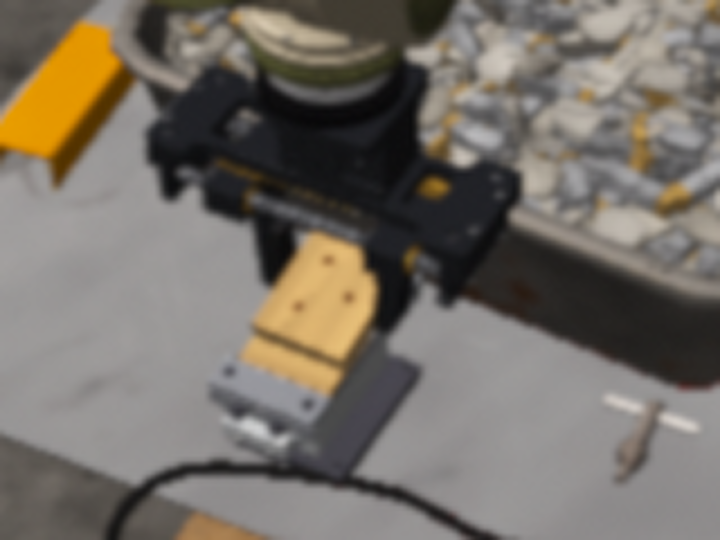

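{"op": "arm_command", "data": {"linear": [[0,0,0.0015],[0,-0.003,0],[0,-0.003,0],[0,-0.003,0],[0,0,0]], "yaw": [0,0,0,0,0], "gripper": [1,1,1,1,1], "force": 30}}

```text
time: 10.8
ee_pos: [0.4179, 0.1078, 0.078]
tool_rot: [3.14, 0.0, 1.516]
ft_force: [2.7, -0.4, -1.7]
opening: 0.632
```

```bash
python3 w.py w10
```

```text
[0.4179 0.1078 0.078 ] [ 2.724  -0.4153 -1.7045] [-0.0466 -0.4132  0.0159]
```

View pics/w10c.png

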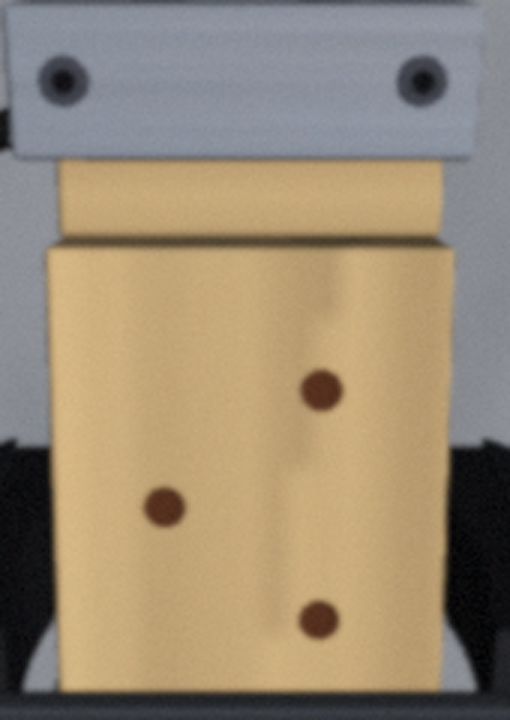

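{"op": "arm_command", "data": {"linear": [[0,-0.001,0],[0,-0.001,0],[0,-0.001,0],[0,0,0],[0,0,0]], "yaw": [0,0,0,0,0], "gripper": [1,1,1,1,1]}}

```text
time: 11.35
ee_pos: [0.4151, 0.1079, 0.0779]
tool_rot: [3.141, -0.0, 1.516]
ft_force: [5.1, 0.2, -0.2]
opening: 0.635
```

```bash
python3 w.py w11
```

```text
[0.4151 0.1079 0.0779] [ 5.0735  0.2153 -0.233 ] [ 0.0044 -0.7634  0.0149]
```

View pics/w11c.png

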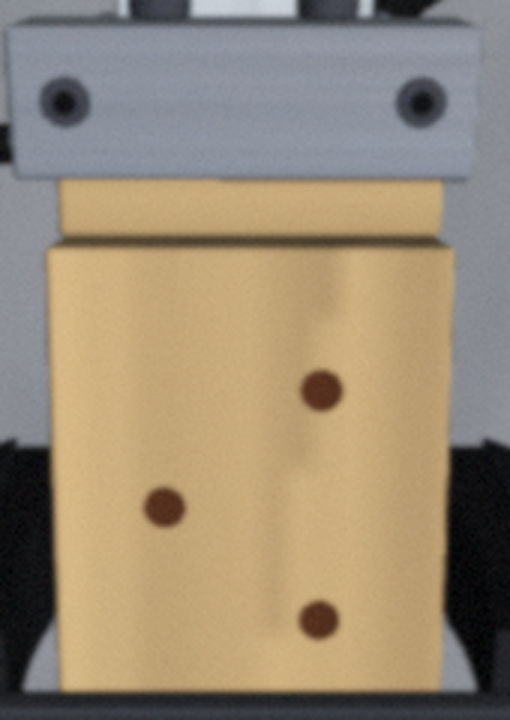

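{"op": "arm_command", "data": {"linear": [[0,-0.001,0],[0,-0.001,0],[0,0,0],[0,0,0]], "yaw": [0,0,0,0], "gripper": [1,1,1,1]}}

```text
time: 11.8
ee_pos: [0.4133, 0.108, 0.078]
tool_rot: [3.14, -0.0, 1.516]
ft_force: [5.8, -0.0, -0.4]
opening: 0.633
```

```bash
python3 w.py w12; python3 -c "
from h import *
s=status.read_state(); print(s['ee_pos'],s['ft_force'],s['torque'])"
```

```text
[0.4133 0.108  0.078 ] [ 5.7871 -0.0102 -0.3794] [ 0.0234 -0.9458 -0.0457]
[0.4133 0.108  0.078 ] [ 5.1564 -0.0528 -0.1381] [ 0.0159 -1.02    0.0205]
```

View pics/w12c.png

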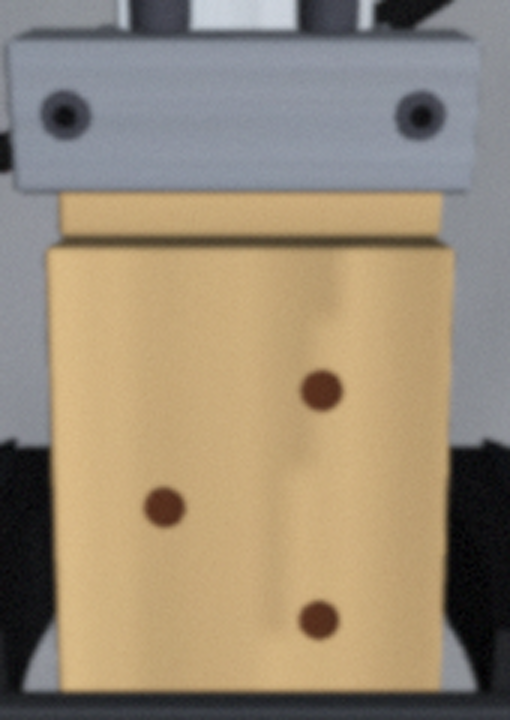

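{"op": "arm_command", "data": {"linear": [[0,0,0],[0,0,0.001],[0,0,0.001],[0,0,0.001],[0,0,0.001],[0,0,0]], "yaw": [0,0,0,0,0,0], "gripper": [1,1,1,1,1,1], "force": 22}}

```text
time: 12.45
ee_pos: [0.4136, 0.108, 0.0742]
tool_rot: [3.139, -0.0, 1.516]
ft_force: [5.9, -0.1, 2.9]
opening: 0.635
```

```bash
python3 w.py w13; python3 -c "
from h import *
s=status.read_state(); print(s['ee_pos'],s['ft_force'],s['torque'])"
```

```text
[0.4136 0.108  0.0742] [ 5.8591 -0.0979  2.9409] [-0.0367 -0.7089  0.0422]
[0.4136 0.108  0.0742] [ 5.5143 -1.0781  3.2362] [-0.0778 -0.7297  0.0127]
```

View pics/w13c.png

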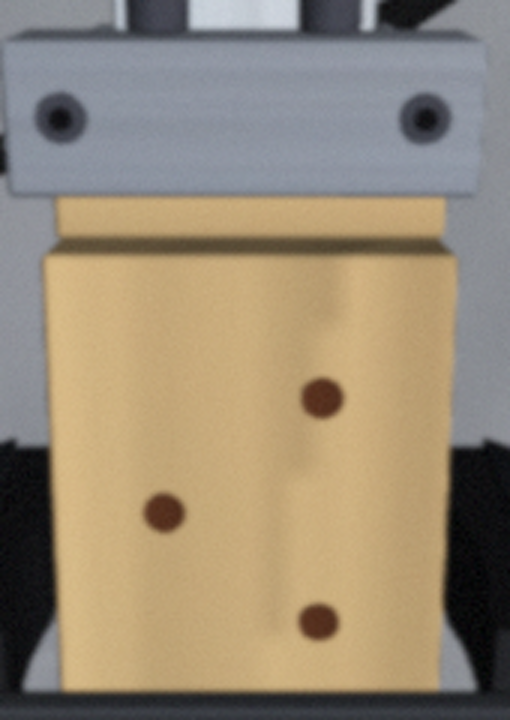

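```bash
sed -i 's/\[:len(q)\]/[-len(q):]/; s/uv\[2:/uv[-2:/g' bp.py; python3 bp.py w12 "[(48,247),(453,247)]"; python3 bp.py w13 "[(44,255),(457,255)]"
```

```text
[(np.float64(301.79545454545456), np.float64(244.8181818181818)), (np.float64(249.51666666666668), np.float64(283.5833333333333)), (np.float64(300.79824561403507), np.float64(321.2894736842105))]
o [0.4061 0.1086 0.072 ] tilt 11.245638238546132 yaw -0.05621798933281619 roll -1.7318064076884963
[[0.3, 0.2], [0.5, -0.1], [-0.7, -0.4], [-0.1, 0.4], [-0.0, -0.1]]
tcp in board [ 0.0083 -0.0003  0.0045] tcp [0.4133 0.108  0.078 ] tongue [0.3571 0.1113 0.0622] nose [0.455  0.1058 0.0817]
tongue s -0.006514361024798086 lat 6.692118736843166e-05 h 0.00020678835865439726
nose s 0.09156557914659849 lat -5.2539192596676176e-05 h 0.019708354069973344
[(np.float64(301.8692307692308), np.float64(247.33076923076922)), (np.float64(249.425), np.float64(285.55)), (np.float64(300.75454545454545), np.float64(321.93636363636364))]
o [0.4057 0.109  0.0688] tilt 7.172919744505786 yaw -0.05314769186041452 roll -0.3542826482359825
[[0.3, 0.3], [0.5, -0.2], [-0.7, -0.3], [-0.0, 0.2], [-0.0, -0.0]]
tcp in board [ 0.0086 -0.0006  0.0044] tcp [0.4136 0.108  0.0742] tongue [0.3561 0.1116 0.0625] nose [0.4552 0.1063 0.075 ]
tongue s -0.007508717227912438 lat 0.0003052021613105888 h 0.0005320178107724172
nose s 0.09170849535754945 lat 0.0004889832219567165 h 0.01301844849744277
```

{"op": "arm_command", "data": {"linear": [[0,-0.0005,0],[0,-0.0005,0],[0,0,0.001],[0,0,0.001],[0,0,0]], "yaw": [0,0,0,0,0], "gripper": [1,1,1,1,1]}}

```text
time: 13.0
ee_pos: [0.4128, 0.108, 0.0723]
tool_rot: [3.139, -0.0, 1.516]
ft_force: [7.0, -0.8, 3.2]
opening: 0.628
```

```bash
python3 w.py w14; python3 -c "
from h import *
s=status.read_state(); print(s['ee_pos'],s['ft_force'],s['torque'])
im=optics.capture('side'); crop(im,200,150,360,270,4.5,'pics/s14.png')"
```

```text
[0.4128 0.108  0.0723] [ 7.0318 -0.8208  3.2418] [-0.0062 -0.8527  0.0498]
[0.4128 0.108  0.0723] [ 6.8739 -0.0276  3.1094] [-0.0098 -0.816   0.0282]
```

View pics/w14c.png

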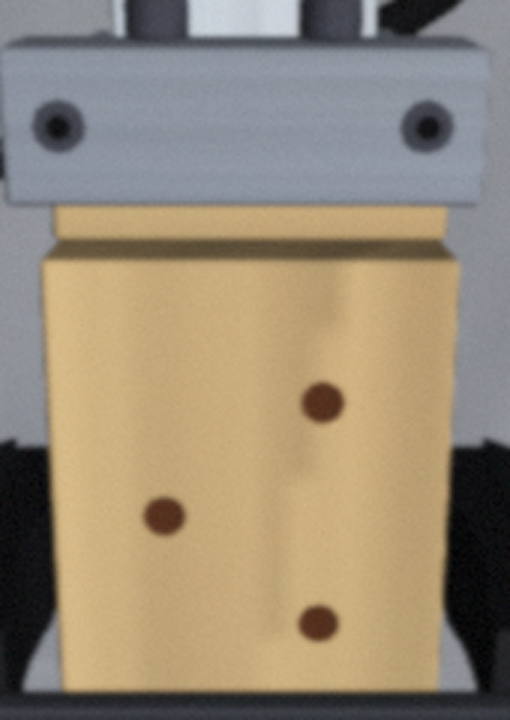

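View pics/s14.png

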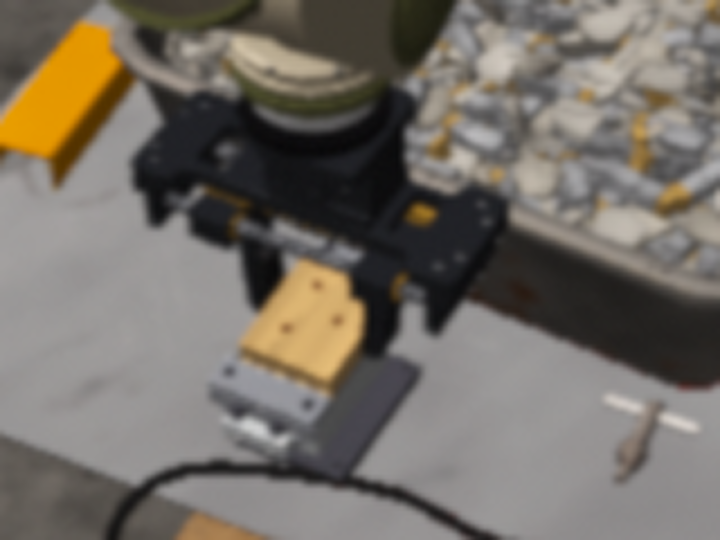

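{"op": "arm_command", "data": {"linear": [[0,0,0.001],[0,0,0.001],[0,0,0.001],[0,0,0]], "yaw": [0,0,0,0], "gripper": [1,1,1,1]}}

```text
time: 13.5
ee_pos: [0.4128, 0.108, 0.0693]
tool_rot: [3.139, -0.0, 1.516]
ft_force: [6.4, 0.3, 3.1]
opening: 0.636
```

```bash
python3 w.py w15; python3 bp.py w14 "[(43,261),(459,261)]"; python3 -c "
from h import *
s=status.read_state(); print(s['ee_pos'],s['ft_force'],s['torque'])"
```

```text
[0.4128 0.108  0.0693] [6.4468 0.3092 3.101 ] [-0.0379 -0.8836 -0.0464]
[(np.float64(302.0390625), np.float64(248.703125)), (np.float64(249.4453781512605), np.float64(286.5882352941176)), (np.float64(300.69158878504675), np.float64(322.2710280373832))]
o [0.4048 0.1091 0.0669] tilt 5.185851828915052 yaw -0.0532182561062405 roll -0.18163733391193926
[[0.3, 0.1], [0.4, -0.2], [-0.8, 0.0], [0.1, 0.2], [-0.0, -0.1]]
tcp in board [ 0.0085 -0.0007  0.0047] tcp [0.4128 0.108  0.0723] tongue [0.3551 0.1118 0.0623] nose [0.4546 0.1065 0.0714]
tongue s -0.00852046424093311 lat 0.0003884871597687797 h 0.00033961460545094135
nose s 0.09107005251357189 lat 0.0005659321426454558 h 0.009378280759741245
[0.4128 0.108  0.0693] [ 7.1035 -0.1855  3.063 ] [-0.025  -0.8841  0.0123]
```

View pics/w15c.png

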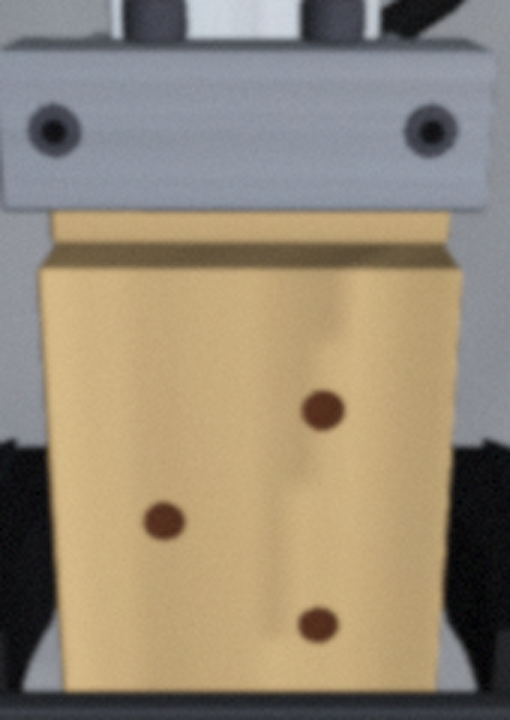

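{"op": "arm_command", "data": {"linear": [[0,0,0.001],[0,0,0.001],[0,0,0.0007],[0,0,0]], "yaw": [0,0,0,0], "gripper": [1,1,1,1]}}

```text
time: 13.95
ee_pos: [0.4129, 0.108, 0.0666]
tool_rot: [3.139, -0.0, 1.516]
ft_force: [6.2, -0.6, 3.0]
opening: 0.635
```

```bash
python3 w.py w16; python3 -c "
from h import *
s=status.read_state(); print(s['ee_pos'],s['ft_force'],s['torque'])"
```

```text
[0.4129 0.108  0.0666] [ 6.1733 -0.5827  2.9958] [-0.051  -0.849  -0.0031]
[0.4128 0.108  0.0666] [7.1858 0.0264 2.3035] [-0.031  -0.9114  0.0197]
```

View pics/w16c.png

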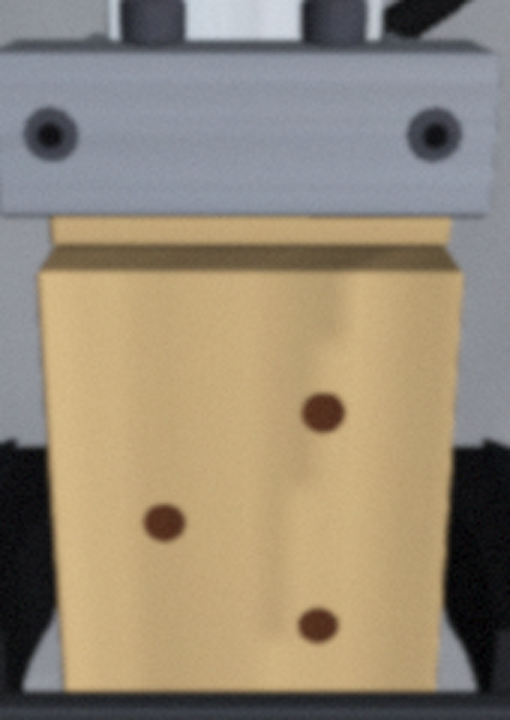

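```bash
python3 bp.py w16 "[(40,270),(461,270)]";  python3 bp.py w15 "[(41,267),(460,267)]"
```

```text
[(np.float64(302.25581395348837), np.float64(252.2325581395349)), (np.float64(249.32456140350877), np.float64(288.89473684210526)), (np.float64(300.5533980582524), np.float64(322.9805825242718))]
o [0.4047 0.1091 0.0618] tilt 2.319816733672937 yaw -0.05256201682183001 roll -0.06656499663301164
[[0.2, 0.4], [0.6, 0.0], [-0.9, -0.6], [0.1, -0.0], [-0.0, 0.2]]
tcp in board [ 0.0084 -0.0007  0.0045] tcp [0.4129 0.108  0.0666] tongue [0.3548 0.1117 0.0597] nose [0.4546 0.1065 0.0638]
tongue s -0.008788416986485442 lat 0.00035167935910110793 h -0.002252979502705754
nose s 0.09112933157693448 lat 0.0005952776319295773 h 0.0017947583715483828
[(np.float64(302.11811023622045), np.float64(251.45669291338584)), (np.float64(249.42241379310346), np.float64(288.36206896551727)), (np.float64(300.59223300970876), np.float64(322.88349514563106))]
o [0.4049 0.1091 0.0643] tilt 3.367210886543112 yaw -0.05229754363171786 roll -0.02318412024792298
[[0.2, 0.5], [0.6, 0.0], [-0.8, -0.7], [0.0, -0.0], [-0.0, 0.2]]
tcp in board [ 0.0083 -0.0007  0.0045] tcp [0.4128 0.108  0.0693] tongue [0.355  0.1117 0.0613] nose [0.4547 0.1065 0.0672]
tongue s -0.00862107117995176 lat 0.0003532963526091901 h -0.000666911835354625
nose s 0.09120592470629393 lat 0.000623075110124503 h 0.005206597486121969
```

{"op": "arm_command", "data": {"linear": [[0,0,0.0005],[0,0,0.0005],[0,0,0],[0,0,0]], "yaw": [0,0,0,0], "gripper": [1,1,1,1]}}

```text
time: 14.4
ee_pos: [0.4129, 0.108, 0.0656]
tool_rot: [3.139, -0.0, 1.516]
ft_force: [6.1, 0.6, 1.9]
opening: 0.635
```

```bash
python3 w.py w17; python3 -c "
from h import *
s=status.read_state(); print(s['ee_pos'],s['ft_force'],s['torque'])
im=optics.capture('side'); crop(im,200,150,360,270,4.5,'pics/s17.png')"
python3 bp.py w17 "[(39,271),(461,271)]"
```

```text
[0.4129 0.108  0.0656] [6.0812 0.6239 1.8845] [-0.0811 -0.88   -0.0214]
[0.4129 0.108  0.0657] [6.6238 0.4825 2.9815] [ 0.0033 -0.8583  0.037 ]
[(np.float64(302.18110236220474), np.float64(252.29921259842519)), (np.float64(249.30701754385964), np.float64(288.92105263157896)), (np.float64(300.5145631067961), np.float64(323.0485436893204))]
o [0.4047 0.1092 0.0609] tilt 1.9218533885596978 yaw -0.05060399950054414 roll 0.31226807516538246
[[0.2, 0.4], [0.6, -0.1], [-1.0, -0.5], [0.1, -0.0], [0.0, 0.2]]
tcp in board [ 0.0084 -0.0007  0.0045] tcp [0.4129 0.108  0.0656] tongue [0.3548 0.1117 0.0592] nose [0.4546 0.1067 0.0626]
tongue s -0.008861854693200902 lat 0.00033841400560665174 h -0.002764107722720968
nose s 0.09108092935169852 lat 0.0007777653643173801 h 0.000589530262840407
```

View pics/s17.png

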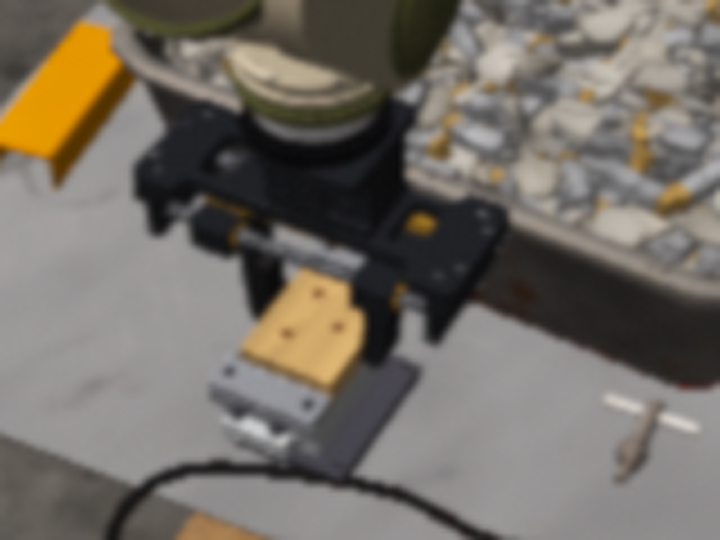

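View pics/w17.png

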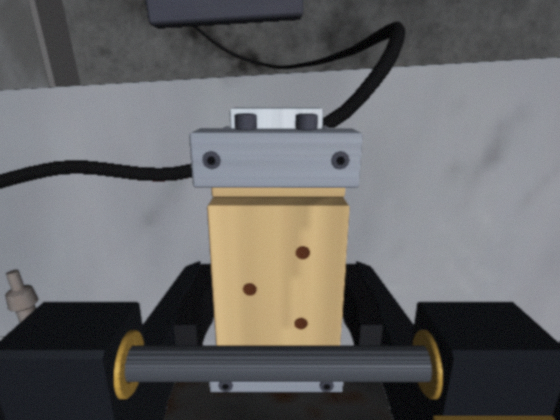

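{"op": "arm_command", "data": {"linear": [[0,0,0.0005],[0,0,0.0005],[0,0,0],[0,0,0]], "yaw": [0,0,0,0], "gripper": [1,1,1,1]}}

```text
time: 14.9
ee_pos: [0.413, 0.108, 0.0654]
tool_rot: [3.138, 0.0, 1.516]
ft_force: [2.9, 0.3, 14.9]
opening: 0.633
```

```bash
python3 w.py w18; python3 -c "
from h import *
s=status.read_state(); print(s['ee_pos'],s['ft_force'],s['torque'])"
python3 bp.py w18 "[(39,271),(461,271)]"
```

```text
[0.413  0.108  0.0654] [ 2.9003  0.2875 14.8745] [-0.1229 -0.3716 -0.0045]
[0.413  0.108  0.0654] [ 2.8657 -1.086  14.4696] [-0.1481 -0.4003 -0.0853]
[(np.float64(302.1782945736434), np.float64(252.46511627906978)), (np.float64(249.19827586206895), np.float64(289.0344827586207)), (np.float64(300.55445544554453), np.float64(323.1188118811881))]
o [0.4047 0.1092 0.0607] tilt 2.0083916802155293 yaw -0.05063646201615889 roll 0.28186607012985754
[[0.2, 0.4], [0.6, -0.0], [-1.0, -0.6], [0.1, -0.0], [-0.0, 0.2]]
tcp in board [ 0.0084 -0.0007  0.0044] tcp [0.413  0.108  0.0654] tongue [0.3548 0.1117 0.059 ] nose [0.4546 0.1067 0.0625]
tongue s -0.008794405015545135 lat 0.00032792250268847843 h -0.003041125841937227
nose s 0.09114321403102575 lat 0.0007640068671658668 h 0.00046346111368549686
```

View pics/w18c.png

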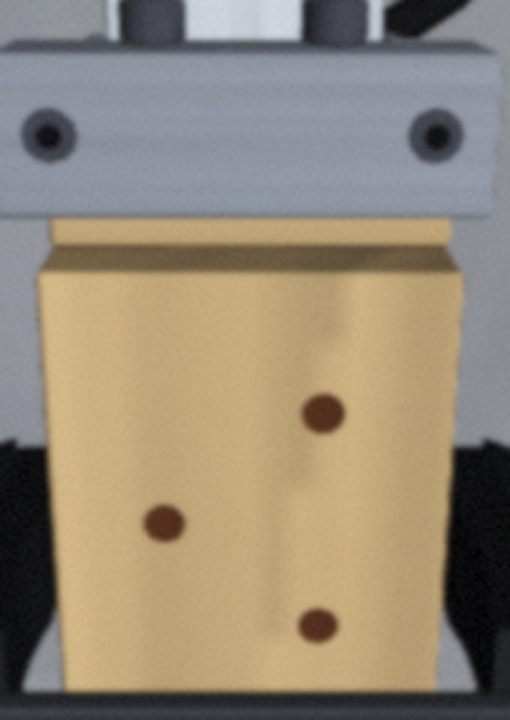

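{"op": "arm_command", "data": {"linear": [[0,0,-0.0006],[0,0,0],[0,0.001,0],[0,0.001,0],[0,0.001,0],[0,0,0]], "yaw": [0,0,0,0,0,0], "gripper": [1,1,1,1,1,1]}}

```text
time: 15.55
ee_pos: [0.4138, 0.108, 0.0654]
tool_rot: [-3.14, 0.0, 1.516]
ft_force: [-2.8, -1.3, 14.2]
opening: 0.637
```

```bash
python3 w.py w19; python3 -c "
from h import *
s=status.read_state(); print(s['ee_pos'],s['ft_force'],s['torque'])"
python3 bp.py w19 "[(39,271),(461,271)]"
```

```text
[0.4138 0.108  0.0654] [-2.7653 -1.2996 14.1682] [-0.1364  0.4898  0.0053]
[0.4139 0.108  0.0654] [-2.53   -0.1995 14.094 ] [-0.1268  0.4163 -0.0561]
[(np.float64(302.2230769230769), np.float64(252.26923076923077)), (np.float64(249.32142857142858), np.float64(288.89285714285717)), (np.float64(300.5), np.float64(323.0))]
o [0.4056 0.1092 0.0607] tilt 1.643598918485926 yaw -0.050433201728744916 roll 0.24738965482446615
[[0.3, 0.4], [0.6, -0.1], [-1.0, -0.5], [0.0, -0.0], [0.0, 0.2]]
tcp in board [ 0.0084 -0.0007  0.0045] tcp [0.4138 0.108  0.0654] tongue [0.3557 0.1117 0.0592] nose [0.4556 0.1066 0.0621]
tongue s -0.007910643334445949 lat 0.00034792127904881813 h -0.0027767630006212546
nose s 0.09204717219551702 lat 0.0008044116316810215 h 9.14648557124309e-05
```

View pics/w19c.png

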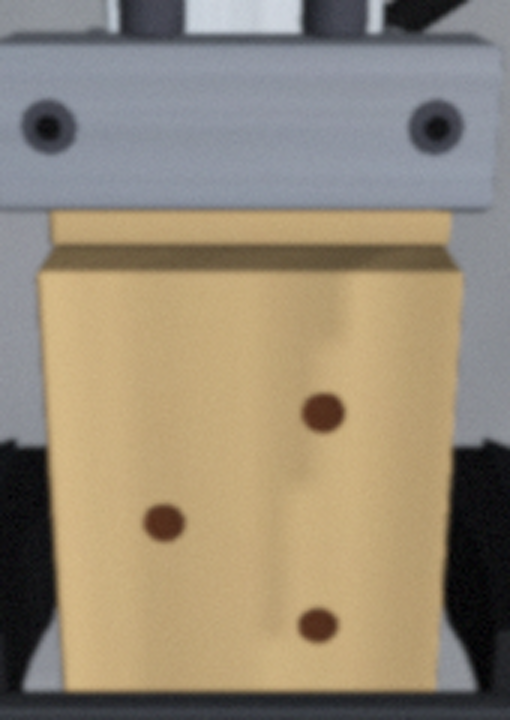

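{"op": "arm_command", "data": {"linear": [[0,0,-0.0005],[0,0,-0.0005],[0,0,0],[0,0,0]], "yaw": [0,0,0,0], "gripper": [1,1,1,1]}}

```text
time: 16.0
ee_pos: [0.4151, 0.1079, 0.0657]
tool_rot: [3.141, 0.0, 1.516]
ft_force: [4.3, -0.6, -0.0]
opening: 0.632
```

{"op": "arm_command", "data": {"linear": [[0,0.0005,0],[0,0.0005,0],[0,0,0],[0,0,0]], "yaw": [0,0,0,0], "gripper": [1,1,1,1]}}

```text
time: 16.4
ee_pos: [0.4158, 0.1079, 0.0657]
tool_rot: [-3.142, -0.0, 1.516]
ft_force: [5.9, -1.1, -0.5]
opening: 0.631
```

```bash
python3 w.py w20; python3 -c "
from h import *
s=status.read_state(); print(s['ee_pos'],s['ft_force'],s['torque'])"
python3 bp.py w20 "[(39,271),(461,271)]"
```

```text
[0.4158 0.1079 0.0657] [ 5.9212 -1.0622 -0.5364] [-0.0729 -0.6804 -0.0158]
[0.4157 0.1079 0.0657] [ 5.0113 -0.4421  0.7001] [-0.0746 -0.6923  0.0045]
[(np.float64(302.2093023255814), np.float64(252.2248062015504)), (np.float64(249.3217391304348), np.float64(288.8434782608696)), (np.float64(300.5), np.float64(323.0))]
o [0.4075 0.1091 0.0609] tilt 1.7139065869992856 yaw -0.050500299212375734 roll 0.31642045167542854
[[0.3, 0.3], [0.6, -0.1], [-1.0, -0.4], [0.0, 0.0], [0.0, 0.1]]
tcp in board [ 0.0084 -0.0007  0.0045] tcp [0.4158 0.1079 0.0657] tongue [0.3576 0.1116 0.0594] nose [0.4574 0.1065 0.0624]
tongue s -0.006047354060433207 lat 0.00034858527075176947 h -0.002565224066474109
nose s 0.09390689705010116 lat 0.0007983525287296034 h 0.00042566114461344007
```

View pics/w20c.png

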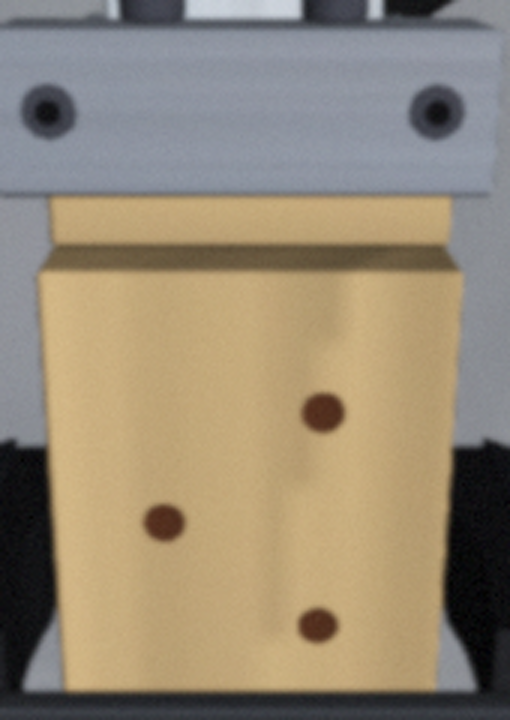

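{"op": "arm_command", "data": {"linear": [[0,0.0005,0],[0,0.0005,0],[0,0.0005,0],[0,0,0]], "yaw": [0,0,0,0], "gripper": [1,1,1,1]}}

```text
time: 16.85
ee_pos: [0.4171, 0.1078, 0.0656]
tool_rot: [-3.141, 0.0, 1.516]
ft_force: [3.3, -0.5, 0.1]
opening: 0.635
```

{"op": "arm_command", "data": {"linear": [[0,0,0],[0,0,0],[0,0,0]], "yaw": [0,0,0], "gripper": [1,1,1], "force": 3}}

```text
time: 17.15
ee_pos: [0.4172, 0.1078, 0.0657]
tool_rot: [-3.141, 0.0, 1.516]
ft_force: [3.4, -0.6, -1.0]
opening: 0.634
```

{"op": "arm_command", "data": {"linear": [[0,0,0],[0,0,0],[0,0,0],[0,0,0],[0,0,0]], "yaw": [0,0,0,0,0], "gripper": [-0.6,-0.7,-0.8,-0.8,-0.8]}}

```text
time: 17.65
ee_pos: [0.4171, 0.1078, 0.0657]
tool_rot: [-3.141, 0.0, 1.516]
ft_force: [-0.2, -0.3, 0.4]
opening: 0.903
```

```bash
python3 w.py w21; python3 -c "
from h import *
s=status.read_state(); print(s['ee_pos'],s['ft_force'],s['torque'],s['opening'])"
python3 bp.py w21 "[(39,271),(461,271)]"
```

```text
[0.4171 0.1078 0.0657] [-0.1639 -0.2742  0.3629] [-0.0272  0.0049 -0.0132]
[0.4171 0.1078 0.0657] [-0.0598 -0.7358  0.6733] [ 0.0209  0.0198 -0.0367] 0.8962406628072029
[(np.float64(301.89312977099235), np.float64(254.25954198473283)), (np.float64(249.22314049586777), np.float64(290.53719008264466)), (np.float64(300.34653465346537), np.float64(324.53465346534654))]
o [0.4093 0.1088 0.0618] tilt 2.8177443817444594 yaw -0.053195647903701675 roll -0.09616335709031554
[[0.1, 0.8], [0.7, 0.4], [-0.7, -1.6], [-0.2, -0.3], [0.1, 0.6]]
tcp in board [ 0.008  -0.0006  0.0035] tcp [0.4171 0.1078 0.0657] tongue [0.3594 0.1115 0.0593] nose [0.4591 0.1061 0.0643]
tongue s -0.004214956065117824 lat 0.0003215637309649312 h -0.0026544746625476803
nose s 0.09566397742462888 lat 0.0005017806895598753 h 0.0022614348970964177
```

View pics/w21.png

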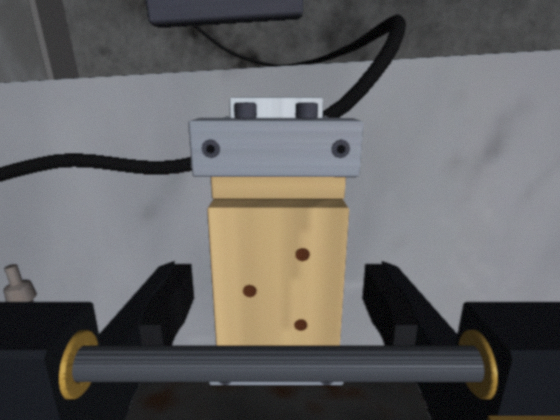

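{"op": "arm_command", "data": {"linear": [[0,0,0],[0,0,-0.01],[0,0,-0.03],[0,0,-0.04],[0,0,-0.04],[0,0,-0.04],[0,0,0],[0,0,0]], "yaw": [0,0,0,0,0,0,0,0], "gripper": [-1,-1,-1,-1,-1,-1,-1,-1]}}

```text
time: 18.5
ee_pos: [0.4171, 0.1078, 0.2263]
tool_rot: [3.14, -0.0, 1.516]
ft_force: [-0.2, -0.3, -0.6]
opening: 0.997
```

```bash
python3 w.py w22
python3 - <<'E'
from h import *
im=cv2.imread('pics/w22.png'); crop(im,190,60,370,270,3.5,'pics/w22c.png')
im=optics.capture('side'); crop(im,170,150,370,290,4,'pics/s22.png')
E
```

```text
[0.4171 0.1078 0.2263] [-0.2241 -0.3195 -0.6184] [ 0.0391 -0.0156 -0.0156]
```

View pics/w22c.png

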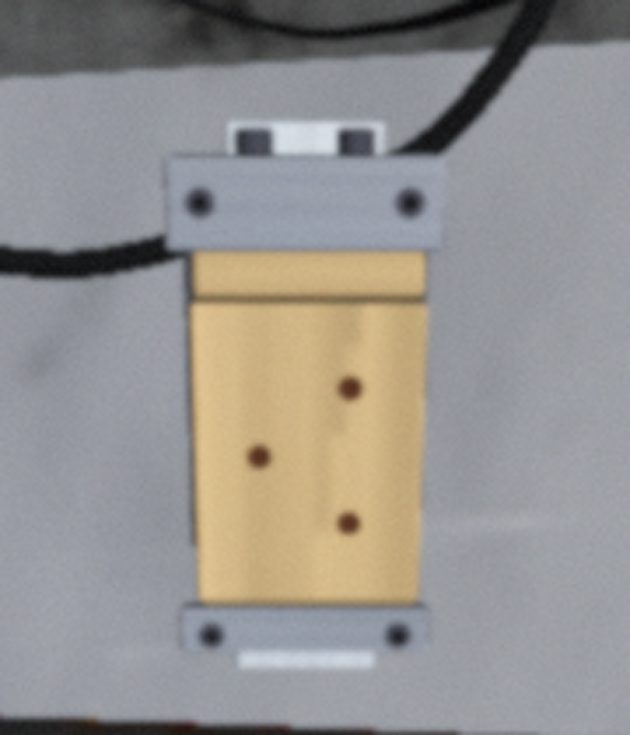

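View pics/s22.png

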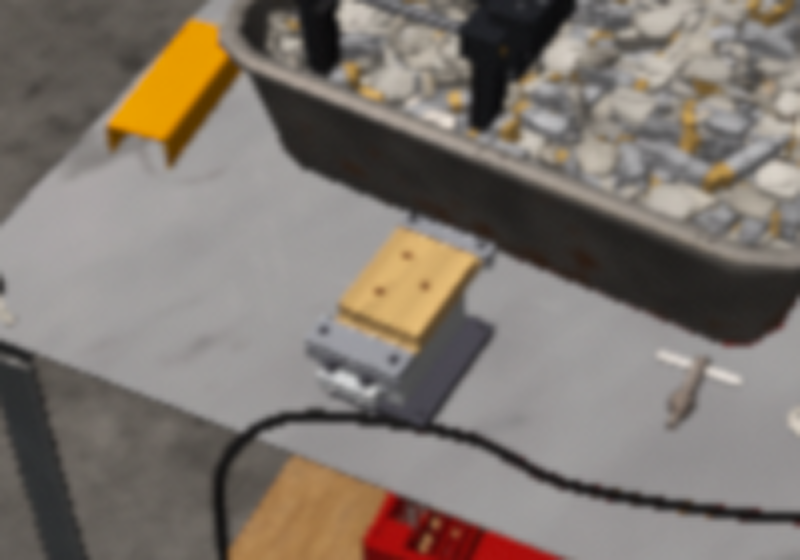

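Run:
```python
from h import *
import pickle
C,p,T=pickle.load(open('w22.pkl','rb'))
f=lambda l:np.array(l)/3.5+[190-.36,60-.36]
M=np.array([.3636,.1109]);u=np.array([np.cos(.055),-np.sin(.055)]);v=np.array([-u[1],u[0]])
for nm,l,z in(('mouth',[(166,248),(440,248)],.0795),('step top',[(191,302),(427,302)],.080),('body end',[(199,602),(419,602)],.080),('kerb in',[(185,606),(426,606)],.078),('holes',[(349,388),(258,456),(348,523)],.080)):
    P=cast('w',f(l),z,C); print(nm,((P[:,:2]-M)@u).round(4),((P[:,:2]-M)@v).round(4),'w',np.linalg.norm(P[1]-P[0]).round(4))
print(holes())
```

```text
mouth [0.0001 0.0001] [-0.0328  0.0306] w 0.0634
step top [0.0125 0.0125] [-0.0274  0.0279] w 0.0553
body end [0.0882 0.0882] [-0.0277  0.0282] w 0.0559
kerb in [0.0901 0.0901] [-0.0315  0.0302] w 0.0617
holes [0.033  0.0498 0.0671] [ 0.0099 -0.0122  0.01  ] w 0.0277
[[-0.0119  0.0094  0.018 ]
 [ 0.0052 -0.0126  0.018 ]
 [ 0.0222  0.0096  0.018 ]]
```

```bash
python3 -c "
from station import job_done,status
print(job_done()); print(status.read_state()['time'])"
```

```text
the job is handed in; nothing more can be done
None
the job is handed in; nothing more can be done
```

The board is in the jig: it lies flat, with its tongue in the groove and its nose under the kerb lip, and the spring holds it there. I handed the job in at about 18.6 s.

**What I did**
- I gripped the board across its width, about 9 mm towards the nose from the middle.
- The tool cannot tilt, so I got the 13° tilt by pressing the board's underside lightly on the robot-side edge of the groove piece, letting it turn in a soft grip.
- I pushed the tongue in until the bar resisted with about 7 N, then lowered the board flat. I let it out slowly with the spring before opening the gripper, and withdrew straight up.

**Last checks**
- **Fit:** The final wrist picture puts the board's step 12.4 mm from the mouth (12 expected), and its full-thickness end 88.1 mm (87 expected). That places the nose about 4 mm under the lip.
- **Level:** The step and far edges both measured close to the true width (55.3 and 55.9 mm against 56), so the board is level.
- **Force:** The gripper was clear, with no force reading beyond noise.
- **Bystanders:** The channel and the chuck key look undisturbed in the last side picture. The lock core was never approached, but I did not check it at the end.

**What did not go cleanly**
- On the first descent the tongue brushed the groove's front edge with about 2 N. This cost about 3° of tilt, so I backed off 4 mm and inserted at roughly 10°.
- When the board was pressed flat the downward force briefly reached about 16 N, under the 30 N limit.
- The camera tilt estimates during the lowering disagreed by about 2°, so I judged when the board was flat from the rise in force.

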